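# Index the magnifier of a plate-reading stand over the next plate

## Robot

A 7-joint arm with a two-finger parallel gripper is mounted at the origin on a cart in front of the work surface, level with it; the furniture and walls round the work are solid. World frame = base frame: x ahead of the robot, y to its left, z up, the work surface at z = 0. Lengths are in mm, angles in rad, forces in N, time in s.
With the tool pointing down it reaches from about 400 to 875 mm from the base axis. Payload 6.5 kg.
Tool frame: the origin (TCP) lies at the very end of the fingers, on their centre line; the grasp point (between the pads) lies 19 mm behind it (arm.tcp_to_grasp is the distance from the TCP to the grasp point, in mm); z points along the fingers, x is the direction in which the jaws open and shut, and the axes are right-handed (so a half turn about z gives the same grasp; the last joint's range is limited). The gripper opens to 88 mm and grips with 3 to 60 N. Pads are 18 mm wide; open, the fingers measure 123 mm over their backs; the gripper's body (75 mm by 187 mm) begins 45 mm behind the grasp point.
Start: joints at [1.037, 0.536, -0.004, 1.538, 0.003, 1.067, -0.071], TCP at [293.095, -580.16, 238.716] pointing down, gripper open.
Joint ranges: [-2.7, 2.7], [-0.37, 2.16], [-1.27, 1.26], [0.24, 2.4], [-1.31, 4.45], [0.19, 1.91], [-2.76, 2.76]. Speed limits (rad/s): [2.39, 2.39, 3.14, 3.14, 3.14, 3.14, 3.14].

## Interface

Orientations are given as a unit quaternion [w, x, y, z].
In Python, from workcell import monitor, imaging, order, arm gives the robot as it stands. The module is installed in compiled form; this text tells all that it offers.
- The arm moves only by the tool apply_moves, never from a script. Its argument "rows" is a list that holds one entry, the list of rows, each a list of 7 numbers: the shift along the tool's x, y, z in mm, then the turn, a rotation vector about the tool's x, y, z in degrees, then the finger opening in mm, from 0 to 88.1. A call has 1 to 12 rows; each row is the pose to reach, as a shift and turn from the pose commanded when the call began, along the tool's axes at that moment; what a row does not reach only later rows make up. A row lasts 1/8 s, in which the tool goes at most 62.5 mm and 10.7 degrees, less where a joint would pass 70% of its speed; a pose out of reach is approached as far as the arm can. A call with a gripper value outside its range is refused whole. The fingers move at their own pace and stop on an object; the grip force is fixed at half the most. Time passes only in rows, so rows that repeat a pose let the fingers close. It gives the time, the measured TCP pose, the force and the opening at its end, in the units of the state.
- monitor.observe(): the state, without advancing time (a new reading comes with each control period).
- imaging.grab_frame(name): name is "scene" or "side" or "wrist"; returns (picture, depth): 384x512x3 uint8, red, green, blue; 384x512 float32, mm along the optical axis (not along the pixel's ray), 0 where there is no reading.
- imaging.get_calibration(name): a dict with "K" (3x3 intrinsics, pixels), "dist_coeffs" ([k1, k2, p1, p2, k3] as OpenCV has them; the pictures are not rectified), "R" (3x3) and "t" (3): a world point X has camera coordinates R X + t; the wrist camera has in their place "tool_from_camera" (4x4, takes a point from camera to tool coordinates, whose origin is the TCP and whose axes are the tool frame's). Camera axes: x right, y down, z forward; pixel columns grow to the right and rows downward; lengths in mm; the calibration is good to about 2 mm. A picture is of the moment at which its call begins: read the wrist's pose just before it. get_calibration takes no time and is no camera call.
- order.finish_job(): hands the job in, once; it reports no verdict.
The state is a dict: "time_s": time; "qpos": joint angles; "joint_velocities": joint speeds; "effort": joint torques, N m; "tcp_pos": TCP position; "tcp_rot": TCP orientation; "wrist_force": force on the tool from outside, world axes, zero at the start; "wrist_torque": the same for the moment, N m; "gripper_width": finger opening in mm.
Only numpy, scipy, OpenCV 4.12 (cv2) and the standard library are available. Lean on these libraries where they do the work, as an engineer would, in place of code of your own. Each camera call takes 0.05 s, during which the arm holds its last target.

## Task

The magnifier of the reading stand is locked over the middle agar plate, which has been counted. Hook one fingertip through the pull ring on the tail of its arm, lift the spring index pin out of its hole, swing the arm one hole so that the lens stands over the plate still to be read (not over the pad where the roll of tape lies), and let the pin drop fully home again. Do not pinch the ring, do not touch the lens glass, and leave the plates, the tape and the things around the stand where they are.

Things in the scene. Friction and masses are not known exactly. Their poses are not given: they have to be found in the camera images.
- stand: The reading stand, fixed to the bench: white rounded foot with a steel column for the arm. Origin on the column's (pivot) axis at bench height; at yaw 0 x points away from the robot, y left. Three light pads on the left: white discs 96 mm across, top 14 mm above the bench, centres 180 mm from the axis at bearings (from x toward y) 2.75 rad (near pad), 2.15 (middle) and 1.55 (far pad)
- pivot (a point): Point on the upright pivot axis, 100 mm above the bench, axes as the stand's. On it a black hub knob, 34 mm across, ends 119 mm above the bench. The grey bell-crank arm is level, its top also at 100 mm: one limb, to the left, carries the magnifier (black ring, 110 mm outer diameter); the other, the tail (30 mm wide, 125 mm long, toward the robot), carries the index pin 110 mm from the axis
- swing_arm (a joint): Angle of the grey arm about the pivot, rad, anticlockwise from above positive: 0 with the lens over the middle pad (the start), +0.60 over the near pad, -0.60 over the far pad; stops at +-0.70. The lens comes nearer when the tail goes right. Unlocked, it swings with about 1 N at the ring and stays where it is left
- index_pin (a joint): Lift of the spring index pin, m: 0 home in a hole, 0.016 at its upper stop. Rises straight up, springs back when let go: about 5 N at 0, 9 N at the top. Locks the arm until lifted 0.010; let go between holes it rides at 0.010 on the aluminium index plate and drops in at a hole. Pin 8 mm, round nose; three 10 mm holes 0.60 rad apart; let go within 2 mm of a hole it centres itself
- pull_ring (a point): Centre of the steel pull ring on top of the index pin; 152 mm above the bench when home, 96 mm from the pivot axis. Inner diameter 40, outer 56, 5.5 mm thick. Axes turn with the arm: x level along the arm to the pivot, y left, z up. It stands across the arm, its top leaning 0.6 rad toward the pivot: the hole's axis is (0.825, 0, -0.565), so a finger slanting forward and down goes straight through
- ring_rim: Outer rim of the pull ring, 56 mm across: a hooked fingertip bears on the ring's inside only, a pinch on this rim. Origin on the pin's axis at its tip. Under the ring a red collar, 19 mm across, ends 131 mm above the bench; past the ring the space above the arm is free up to the hub knob. The ring leans, so put the tip some 30 mm through: rising inside the ring takes it back by half of the rise
- lens_center (a point): Centre of the magnifier's clear lens (97 mm across, 12 mm thick), 94 mm above the bench; it moves with the arm. The glass is not to be touched
- plate_next_center (a point): Centre of the plate still to be read: cream agar dish, 91 mm across, 15 mm high, loose on the near or the far light pad. It looks just like the counted plate; it is the one the lens does not cover at the start
- plate_done_center (a point): Centre of the counted plate, the same kind of dish, loose on the middle light pad, under the lens at the start
- tape_center (a point): Centre of a beige roll of masking tape, 106 mm across, 24 mm high, lying loose on the outer pad that holds no plate
- beaker_center (a point): Centre (half-way up) of a small clear beaker, 74 mm across, 90 mm high, standing loose on the bench to the right
- dye_center (a point): Centre (half-way up) of a small bottle with blue cap and yellow label, 45 mm across, 87 mm high, standing loose on the bench to the left
- marker_center (a point): Centre of a marker pen with a blue cap, 138 mm long, 13 mm thick, lying loose on the bench in front, to the right
- lens: The clear lens glass; origin under its centre

How it is judged (in metres and radians):
On the way, in this order (a step that is already met when the one before it is completed fails the run):
1. a fingertip hooked in the ring lifts the index pin clear of its hole (value of joint index_pin above 0.0095 m and contact force between the fingers and index_pin above 1 N), for 0.1 s.
2. the lens has been swung over the plate still to be read (horizontal distance between lens_center and plate_next_center below 0.012 m), for 0.2 s.
At the end, for the whole second after the job is handed in: The index pin is fully home (within 1.5 mm), the lens is centred over the plate still to be read (within 10 mm in plan), and the arm is at rest (value of joint index_pin below 0.0015 m and horizontal distance between lens_center and plate_next_center below 0.01 m and velocity of joint swing_arm between -0.02 and 0.02 rad/s); the robot touches nothing.
It fails at once if the ring was pinched or clamped from outside while the pin was lifted (value of joint index_pin above 0.004 m and contact force between the fingers and ring_rim above 3 N).
It fails at once if the lens glass was touched (contact force between any of the fingers, the arm and lens above 0.5 N).
It fails at once if a plate or the tape was shifted or lifted (distance of any of plate_next_center, plate_done_center, tape_center from where it was at the start of the episode above 0.008 m).
It fails at once if the beaker, the dye bottle or the marker was moved (distance of any of beaker_center, dye_center, marker_center from where it was at the start of the episode above 0.02 m).
It also fails if it takes over 45 s, if anything falls off the work surface, if the arm or the gripper's body presses on something with over 40 N, if the wrist force passes 120 N, or if a joint passes its speed limit or range.

## Working session

There is one attempt and no reset: what is moved stays moved. The work goes in short steps, Python scripts to look and compute and a tool call to move; the robot and the scene stay as the last step left them, time stands still between calls to the robot, and variables do not carry over. Pictures are saved under pics/ and viewed, and the job is handed in when it is done.

Besides the shell and the picture viewer there is one more tool, called after "Request:" as name([rows], argument=value, ...), one row to a line, values as JSON. apply_moves: Moves the arm, as the interface text tells. Its arguments: {"type":"object","properties":{"rows":{"type":"array","items":{"type":"array","items":{"type":"array","items":{"type":"number"}}}}},"required":["rows"]}

```bash
mkdir -p pics; cat > h.py <<'E'
import numpy as np, cv2
from workcell import monitor, imaging, order, arm
from scipy.spatial.transform import Rotation as Rn
def grab(n,tag):
    p,d=imaging.grab_frame(n); np.savez(f'{tag}.npz',p=p,d=d); cv2.imwrite(f'pics/{tag}.png',p[:,:,::-1]); return p,d
def w(tag,cam,u,v,z=None,depth=None):
    c=imaging.get_calibration(cam); K=np.array(c['K']);
    n=cv2.undistortPoints(np.array([[[u,v]]],float),K,np.array(c['dist_coeffs']))[0,0]
    R=np.array(c['R']);t=np.array(c['t']).ravel()
    ray=R.T@np.array([n[0],n[1],1]); o=-R.T@t
    if z is not None: return o+ray*(z-o[2])/ray[2]
    if depth is None:
        d=np.load(f'{tag}.npz')['d']; depth=d[int(round(v)),int(round(u))]
    return o+ray*depth
def proj(cam,X):
    c=imaging.get_calibration(cam)
    R=np.array(c['R']);t=np.array(c['t']).ravel()
    return cv2.projectPoints(np.atleast_2d(np.array(X,float)),cv2.Rodrigues(R)[0],t,np.array(c['K']),np.array(c['dist_coeffs']))[0][:,0]
E
python3 - <<'E'
from h import *
grab('scene','scene0');grab('side','side0')
s=monitor.observe()
for k,v in s.items(): print(k,np.round(v,3))
for n in('scene','side'):
    c=imaging.get_calibration(n);R=np.array(c['R']);print(n,-R.T@np.array(c['t']).ravel(),R[2])
E
```

```text
time_s 0.1
qpos [ 1.037  0.537 -0.004  1.539  0.003  1.067 -0.071]
joint_velocities [ 0.001 -0.    -0.    -0.002 -0.001 -0.    -0.001]
effort [ 3.0000e-03 -5.7208e+01  9.9400e-01 -2.5223e+01 -5.6000e-02  1.3000e-02
  0.0000e+00]
tcp_pos [ 292.823 -579.699  237.932]
tcp_rot [-0.     0.852 -0.524 -0.001]
wrist_force [-0.038 -0.38   0.005]
wrist_torque [-0.025 -0.007 -0.049]
gripper_width 88.209
scene [-34.60669393 568.17282445 750.7209634 ] [ 0.60228485 -0.52211595 -0.60386082]
side [241.68716112 793.85615597 874.89457332] [ 0.29364126 -0.65669721 -0.69463918]
```

View pics/scene0.png

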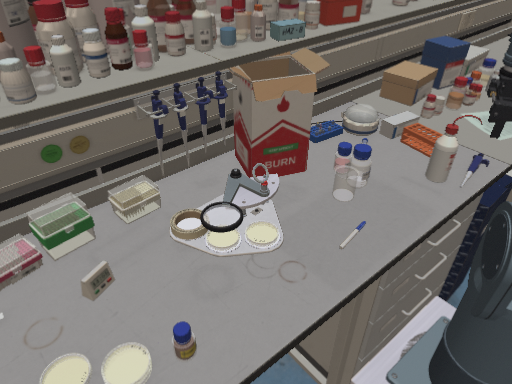

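View pics/side0.png

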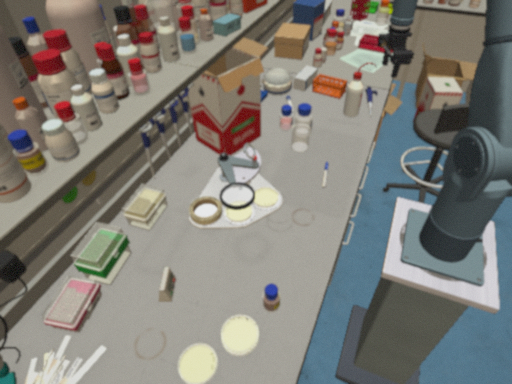

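```bash
python3 - <<'E'
import cv2
a=cv2.imread('pics/scene0.png')[145:265,155:315]; cv2.imwrite('pics/scene0c.png',cv2.resize(a,None,fx=5,fy=5,interpolation=cv2.INTER_CUBIC))
a=cv2.imread('pics/side0.png')[130:240,170:310]; cv2.imwrite('pics/side0c.png',cv2.resize(a,None,fx=5,fy=5,interpolation=cv2.INTER_CUBIC))
E
```

```text
(no output)
```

View pics/scene0c.png

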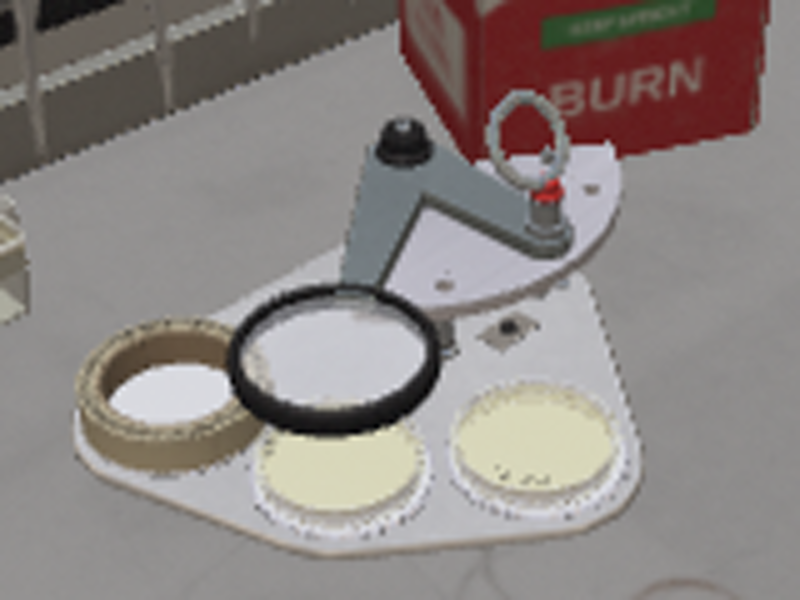

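View pics/side0c.png

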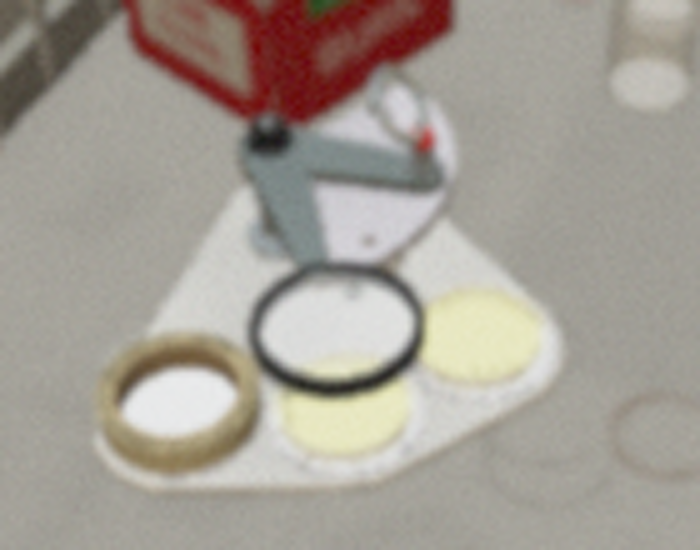

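```bash
python3 - <<'E'
from h import *
def s(u,v): return 155+(u+.5)/5-.5,145+(v+.5)/5-.5
def d(u,v): return 170+(u+.5)/5-.5,130+(v+.5)/5-.5
P=lambda n,a:print(n,np.round(a,1))
P('hub s',w('','scene',*s(404,126),z=119)); P('hub d',w('','side',*d(267,130),z=119))
P('near s',w('','scene',*s(536,438),z=29)); P('near d',w('','side',*d(480,335),z=29))
P('tape s',w('','scene',*s(177,380),z=38)); P('tape d',w('','side',*d(180,392),z=38))
P('lens s',w('','scene',*s(337,352),z=100)); P('lens d',w('','side',*d(338,324),z=100))
P('ringc s',w('','scene',*s(528,139),z=152)); P('ringc d',w('','side',*d(398,105),z=152))
P('hub depth',w('scene0','scene',*s(404,126)))
P('near depth',w('scene0','scene',*s(536,438)))
P('box edge',w('scene0','scene',*s(690,145)));P('box edge',w('scene0','scene',*s(480,155)))
P('box top',w('scene0','scene',235,75));P('box top',w('scene0','scene',300,85))
P('marker',w('scene0','scene',353,235));P('beaker',w('','scene',345,195,z=0))
E
```

```text
hub s [731.8 -14.6 119. ]
hub d [725.5  -7.6 119. ]
near s [555.7  36.4  29. ]
near d [553.   36.5  29. ]
tape s [710.7 162.6  38. ]
tape d [708.8 163.2  38. ]
lens s [611.9 123.6 100. ]
lens d [611.3 123.8 100. ]
ringc s [638.5 -27.8 152. ]
ringc d [636.1 -27.3 152. ]
hub depth [731.5 -14.4 119.2]
near depth [557.1  35.2  27.3]
box edge [ 735.1 -260.3   -1.7]
box edge [ 788.9 -119.4   23.5]
box top [812.3 -84.1 358.2]
box top [ 723.  -250.3  315.4]
marker [ 401.5 -161.    10.3]
beaker [ 541.2 -299.7    0. ]
```

```bash
cat >> h.py <<'E'
def pose(slant,yaw):
    # slant = angle below horizontal, yaw of forward direction; x fwd-up, z fwd-down
    f=np.array([np.cos(yaw),np.sin(yaw),0]);u=np.array([0,0,1.])
    z=np.cos(slant)*f-np.sin(slant)*u; x=np.sin(slant)*f+np.cos(slant)*u
    return np.column_stack([x,np.cross(z,x),z])
def cur():
    s=monitor.observe(); q=s['tcp_rot']
    return np.array(s['tcp_pos']),Rn.from_quat([q[1],q[2],q[3],q[0]]).as_matrix(),s
def row(p0,R0,p,R,g=88):
    d=R0.T@(np.array(p)-p0); r=Rn.from_matrix(R0.T@R).as_rotvec(degrees=True)
    return [round(float(x),1) for x in d]+[round(float(x),1) for x in r]+[g]
E
python3 - <<'E'
from h import *
p0=np.array([293.095,-580.16,238.716]);_,R0,s=cur();R0=pose(np.pi/2,-1.103)
for i in range(1,13):
    a=-1.103+(1.103-0.05)*i/12; r=650-110*min(1,i/6); z=238.7+80*min(1,i/4)
    print(row(p0,R0,[r*np.cos(a),r*np.sin(a),z],pose(np.pi/2,a)))
print(np.array(imaging.get_calibration('wrist')['tool_from_camera']).round(3))
print(np.array(imaging.get_calibration('wrist')['K']).round(1))
E
```

```text
[-20.8, -55.4, -20.0, 0.0, 0.0, -5.0, 88]
[-46.1, -107.1, -40.0, 0.0, 0.0, -10.1, 88]
[-75.5, -154.8, -60.0, 0.0, 0.0, -15.1, 88]
[-108.5, -198.3, -80.0, 0.0, 0.0, -20.1, 88]
[-144.5, -237.2, -80.0, 0.0, -0.0, -25.1, 88]
[-183.1, -271.4, -80.0, 0.0, 0.0, -30.2, 88]
[-208.7, -311.2, -80.0, 0.0, 0.0, -35.2, 88]
[-237.7, -348.7, -80.0, 0.0, 0.0, -40.2, 88]
[-269.8, -383.5, -80.0, 0.0, 0.0, -45.2, 88]
[-304.9, -415.3, -80.0, 0.0, 0.0, -50.3, 88]
[-342.6, -444.0, -80.0, 0.0, 0.0, -55.3, 88]
[-382.7, -469.2, -80.0, 0.0, 0.0, -60.3, 88]
[[ 1.00000e+00  0.00000e+00 -2.00000e-03 -1.81000e-01]
 [ 0.00000e+00  9.60000e-01  2.80000e-01 -7.23170e+01]
 [ 2.00000e-03 -2.80000e-01  9.60000e-01 -1.46668e+02]
 [ 0.00000e+00  0.00000e+00  0.00000e+00  1.00000e+00]]
[[327.    0.  256.6]
 [  0.  327.  192.8]
 [  0.    0.    1. ]]
```

Request:
apply_moves([
  [[-21,-55,-20,0,0,-5,88],[-46,-107,-40,0,0,-10,88],[-75,-155,-60,0,0,-15,88],[-108,-198,-80,0,0,-20,88],[-144,-237,-80,0,0,-25,88],[-183,-271,-80,0,0,-30,88],[-209,-311,-80,0,0,-35,88],[-238,-349,-80,0,0,-40,88],[-270,-383,-80,0,0,-45,88],[-305,-415,-80,0,0,-50,88],[-343,-444,-80,0,0,-55,88],[-383,-469,-80,0,0,-60,88]],
])

```text
time_s: 1.6
tcp_pos: [539.0, -25.3, 318.4]
tcp_rot: [-0.0, 1.0, -0.026, -0.0]
wrist_force: [0.0, -1.1, 0.2]
gripper_width: 87.7
```

```bash
python3 - <<'E'
from h import *
p0,R0,s=cur(); print(p0,s['qpos'])
for i in range(1,9):
    k=i/8;a=-0.05+(0.175)*k; sl=np.pi/2+(0.6-np.pi/2)*k
    p=p0+(np.array([560,-34,290])-p0)*k
    print(row(p0,R0,p,pose(sl,a)))
E
```

```text
[538.97411344 -25.30653455 318.36935607] [ 0.32990983  0.30340834 -0.45405539  1.7176532   0.1436539   1.1540342
 -0.21751588]
[2.7, 0.9, 3.5, 0.1, 7.0, -1.4, 88]
[5.4, 1.9, 7.1, 0.3, 13.9, -2.7, 88]
[8.1, 2.8, 10.6, 0.7, 20.9, -3.9, 88]
[10.7, 3.8, 14.2, 1.3, 27.8, -5.1, 88]
[13.4, 4.7, 17.7, 1.9, 34.8, -6.2, 88]
[16.1, 5.7, 21.3, 2.8, 41.7, -7.3, 88]
[18.8, 6.6, 24.8, 3.8, 48.6, -8.4, 88]
[21.5, 7.6, 28.4, 4.9, 55.5, -9.4, 88]
```

Request:
apply_moves([
  [[2.7,0.9,3.5,0.1,7,-1.4,88],[5.4,1.9,7.1,0.3,13.9,-2.7,88],[8.1,2.8,10.6,0.7,20.9,-3.9,88],[10.7,3.8,14.2,1.3,27.8,-5.1,88],[13.4,4.7,17.7,1.9,34.8,-6.2,88],[16.1,5.7,21.3,2.8,41.7,-7.3,88],[18.8,6.6,24.8,3.8,48.6,-8.4,88],[21.5,7.6,28.4,4.9,55.5,-9.4,88],[21.5,7.6,28.4,4.9,55.5,-9.4,88]],
])

```text
time_s: 2.72
tcp_pos: [549.0, -30.2, 312.5]
tcp_rot: [-0.045, 0.933, 0.056, 0.354]
wrist_force: [0.2, 0.6, -1.5]
gripper_width: 88.1
```

```bash
python3 - <<'E'
from h import *
p0,R0,s=cur(); print(p0,np.round(s['qpos'],2));print(R0.round(3));print(pose(.6,.125).round(3))
np.savez('wp1.npz',p=p0,R=R0)
grab('wrist','w1');grab('scene','scene1')
E
```

```text
[549.02956567 -30.21751493 312.49905763] [ 0.59  0.04 -0.51  2.26 -0.87  0.21  1.  ]
[[ 0.743  0.136  0.655]
 [ 0.072 -0.99   0.124]
 [ 0.665 -0.045 -0.746]]
[[ 0.56   0.125  0.819]
 [ 0.07  -0.992  0.103]
 [ 0.825 -0.    -0.565]]
```

View pics/w1.png

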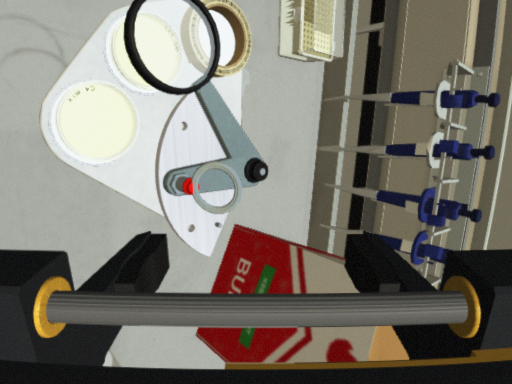

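View pics/scene1.png

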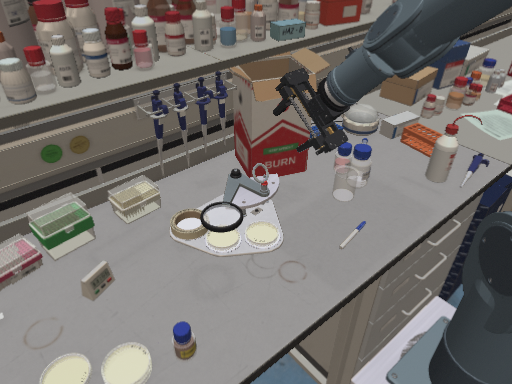

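```bash
cat >> h.py <<'E'
def ww(tag,u,v,z=None):
    a=np.load(tag+'p.npz') if False else None
def wray(wp,u,v):
    q=np.load(wp);c=imaging.get_calibration('wrist');T=np.array(c['tool_from_camera'])
    n=cv2.undistortPoints(np.array([[[u,v]]],float),np.array(c['K']),np.array(c['dist_coeffs']))[0,0]
    o=q['R']@T[:3,3]+q['p']; return o,q['R']@T[:3,:3]@np.array([n[0],n[1],1])
def wz(wp,u,v,z):
    o,r=wray(wp,u,v); return o+r*(z-o[2])/r[2]
def wproj(wp,X):
    q=np.load(wp);c=imaging.get_calibration('wrist');T=np.array(c['tool_from_camera'])
    Xc=((np.atleast_2d(X)-q['p'])@q['R']-T[:3,3])@T[:3,:3]
    return cv2.projectPoints(Xc,np.zeros(3),np.zeros(3),np.array(c['K']),np.array(c['dist_coeffs']))[0][:,0]
E
python3 - <<'E'
from h import *
a=cv2.imread('pics/w1.png')[140:240,140:290]; cv2.imwrite('pics/w1c.png',cv2.resize(a,None,fx=5,fy=5,interpolation=cv2.INTER_CUBIC))
P=lambda n,a:print(n,np.round(a,1))
P('ring',wz('wp1.npz',216,187,152));P('hub',wz('wp1.npz',257,171,119));P('near',wz('wp1.npz',97,121,29))
o,r=wray('wp1.npz',216,187);P('o',o);P('r',r)
E
```

```text
ring [636.7 -26.6 152. ]
hub [722.  -14.7 119. ]
near [554.7  33.6  29. ]
o [443.4  23.4 425.3]
r [ 0.6 -0.1 -0.8]
```

View pics/w1c.png

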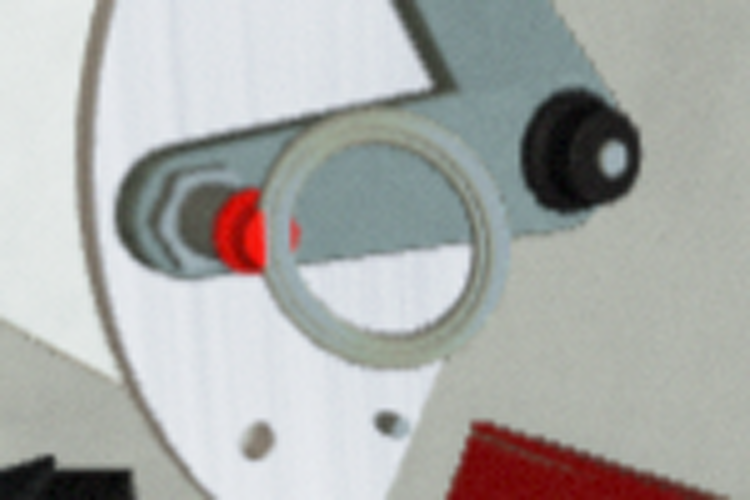

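```bash
cat >> h.py <<'E'
C=np.array([637.,-26.8,152.])
def tcp_for(tip,R,off=52.75): return tip+R[:,0]*off
E
python3 - <<'E'
from h import *
p0,R0,s=cur(); print(p0)
sl0=np.arcsin(.746)
for i in range(1,9):
    k=i/8; sl=sl0+(0.7-sl0)*k; R=pose(sl,.125)
    Rf=pose(.7,.125); pf=tcp_for(C-55*Rf[:,2],Rf)
    p=p0+(pf-p0)*k
    print(row(p0,R0,p,R))
print(pf)
E
```

```text
[548.47805957 -33.81304943 312.18219783]
[0.5, 1.0, 14.6, -2.1, 1.1, -1.6, 88]
[1.1, 2.1, 29.1, -2.1, 2.1, -1.6, 88]
[1.6, 3.1, 43.7, -2.1, 3.1, -1.6, 88]
[2.1, 4.2, 58.2, -2.1, 4.2, -1.6, 88]
[2.7, 5.2, 72.8, -2.1, 5.2, -1.6, 88]
[3.2, 6.2, 87.3, -2.0, 6.2, -1.6, 88]
[3.7, 7.3, 101.9, -2.0, 7.2, -1.7, 88]
[4.3, 8.3, 116.4, -2.0, 8.2, -1.7, 88]
[628.97923549 -27.80785026 227.77739818]
```

Request:
apply_moves([
  [[0,0,0,0,0,0,88],[1,2,29,-2,2,-1.6,88],[2,4,58,-2,4,-1.6,88]],
])

```text
time_s: 3.2
tcp_pos: [563.5, -33.8, 303.9]
tcp_rot: [-0.045, 0.932, 0.056, 0.356]
wrist_force: [0.3, 0.4, 0.6]
gripper_width: 88.2
```

```bash
cat >> h.py <<'E'
def show():
    p,R,s=cur(); print('t',s['time_s'],'p',p.round(1),'slant',np.degrees(np.arcsin(-R[2,2])).round(1),'yaw',np.arctan2(R[1,2],R[0,2]).round(3),'roll y.z',R[2,1].round(3),'q',np.round(s['qpos'],2),'F',np.round(s['wrist_force'],1)); return p,R,s
E
python3 - <<'E'
from h import *
p,R,s=show()
p2=np.array([549.03,-30.2,312.5]);q=np.load('wp1.npz');print(q['R'].T@(p-q['p']), 'expected',2,4,58)
E
```

```text
t 3.2 p [563.5 -33.8 303.9] slant 47.9 yaw 0.186 roll y.z -0.044 q [ 0.16  0.06 -0.08  2.27 -1.04  0.2   1.17] F [0.3 0.4 0.6]
[ 4.78385855  5.95214459 15.43233587] expected 2 4 58
```

Request:
apply_moves([
  [[2,0,20,0,0,0,88],[2,0,40,0,0,0,88],[2,0,40,0,0,0,88]],
])

```text
time_s: 3.58
tcp_pos: [592.1, -27.5, 279.4]
tcp_rot: [-0.047, 0.933, 0.058, 0.352]
wrist_force: [-0.6, 0.3, 0.4]
gripper_width: 88.1
```

```bash
python3 - <<'E'
from h import *
p,R,s=show()
E
```

```text
t 3.575 p [592.1 -27.5 279.4] slant 48.4 yaw 0.194 roll y.z -0.046 q [-0.02  0.15  0.09  2.24 -1.3   0.19  1.42] F [-0.6  0.3  0.4]
```

```bash
cat > kin.py <<'E'
import numpy as np
from scipy.spatial.transform import Rotation as Rn
from scipy.optimize import least_squares
def Rz(a): return Rn.from_euler('z',a).as_matrix()
def Ry(a): return Rn.from_euler('y',a).as_matrix()
def fk(q,L,full=False):
    t=L.reshape(-1,3)
    R=Rz(-q[0]); p=R@t[0]; P=[p]
    R=R@Ry(q[1])@Rz(-q[2]); p=p+R@t[1]; P.append(p)
    R=R@Ry(q[3])@Rz(-q[4]); p=p+R@t[2]; P.append(p)
    R=R@Ry(q[5]); p=p+R@t[3]; 
    R=R@Rz(-q[6]); p=p+R@t[4]
    return (p,R,P+[p]) if full else (p,R)
E
python3 - <<'E'
from h import *; from kin import *
D=[]
def q2R(q): return Rn.from_quat([q[1],q[2],q[3],q[0]]).as_matrix()
D.append(([1.037,.536,-.004,1.538,.003,1.067,-.071],[293.095,-580.16,238.716],q2R([0,.852,-.524,-.001])))
D.append(([0.32990983,0.30340834,-0.45405539,1.7176532,0.1436539,1.1540342,-0.21751588],[538.974,-25.3065,318.369],q2R([0,1,-.026,0])))
w1=np.load('wp1.npz')
D.append(([0.59,0.04,-0.51,2.26,-0.87,0.21,1.],w1['p'],w1['R']))
D.append(([0.16,0.06,-0.08,2.27,-1.04,0.2,1.17],[563.5,-33.8,303.9],q2R([-0.045,0.932,0.056,0.356])))
p,R,s=cur(); D.append((s['qpos'],p,R))
for q,p,R in D: print((fk(np.array(q),np.zeros(15))[1].T@R).round(3).tolist())
E
```

```text
[[-1.0, -0.0, 0.002], [0.0, -1.0, -0.001], [0.002, -0.001, 1.0]]
[[-1.0, -0.001, -0.001], [0.001, -1.0, -0.0], [-0.001, -0.0, 1.0]]
[[-1.0, -0.006, 0.0], [0.006, -1.0, 0.003], [0.0, 0.003, 1.0]]
[[-1.0, 0.001, -0.006], [-0.001, -1.0, 0.0], [-0.006, 0.0, 1.0]]
[[-1.0, -0.0, -0.0], [0.0, -1.0, -0.0], [0.0, -0.0, 1.0]]
```

```bash
cat >> kin.py <<'E'
FZ=np.diag([-1,-1,1.])
LIM=np.array([[-2.7,2.7],[-.37,2.16],[-1.27,1.26],[.24,2.4],[-1.31,4.45],[.19,1.91],[-2.76,2.76]])
E
python3 - <<'E'
from h import *; from kin import *
import pickle
D=[]
def q2R(q): return Rn.from_quat([q[1],q[2],q[3],q[0]]).as_matrix()
D.append(([1.037,.536,-.004,1.538,.003,1.067,-.071],[293.095,-580.16,238.716],1))
D.append(([0.32990983,0.30340834,-0.45405539,1.7176532,0.1436539,1.1540342,-0.21751588],[538.974,-25.3065,318.369],1))
w1=np.load('wp1.npz')
D.append(([0.59,0.04,-0.51,2.26,-0.87,0.21,1.],w1['p'],.2))
D.append(([0.16,0.06,-0.08,2.27,-1.04,0.2,1.17],[563.5,-33.8,303.9],.2))
p,R,s=cur(); D.append((s['qpos'],p,1))
pickle.dump(D,open('D.pkl','wb'))
pr=np.array([0,0,330, 0,0,350, 0,0,350, 0,0,0, 0,0,250.])
sg=np.array([20,40,100, 40,40,100, 40,40,100, 40,40,.1, .1,.1,100])
f=lambda L:np.concatenate([wt*(fk(np.array(q),L)[0]-p) for q,p,wt in D]+[(L-pr)/sg])
r=least_squares(f,pr); np.save('L.npy',r.x);print(r.x.reshape(-1,3).round(1)); print(f(r.x)[:15].round(2))
E
```

```text
[[  1.8 -26.1 350.5]
 [  2.2 -16.1 501.1]
 [  0.   -1.1 441.4]
 [ -2.1  -1.1   0. ]
 [ -0.   -0.  328.7]]
[-0.08 -0.04 -0.08 -0.02  0.15  0.07  0.13 -0.75  0.06 -0.35  0.   -0.71
  0.04  0.09  0.14]
```

```bash
cat >> kin.py <<'E'
L=np.load('L.npy')
def ik(p,R,n=60,seed=0,margin=0.03,q0=None):
    rng=np.random.default_rng(seed); lo=LIM[:,0]+margin;hi=LIM[:,1]-margin
    out=[]
    def f(q):
        a,B=fk(q,L); return np.concatenate([(a-p)/100,Rn.from_matrix((B@FZ).T@R).as_rotvec()])
    for i in range(n):
        x=rng.uniform(lo,hi) if q0 is None or i else np.clip(q0,lo+1e-4,hi-1e-4)
        r=least_squares(f,x,bounds=(lo,hi))
        if r.cost<1e-7: out.append(r.x)
    return out
E
cat > s.py <<'E'
from h import *; from kin import *
qn=np.array(cur()[2]['qpos'])
for sl in (.6,.7,.8,.9):
  for roll in (0,90,-90,180):
    Rr=pose(sl,.125)@Rn.from_euler('z',roll,degrees=True).as_matrix()
    off={0:[52.75,0],90:[52.75,0],-90:[52.75,0],180:[52.75,0]}
    for sgn in (1,-1):
      tip=C+30*Rr[:,2]; p=tip+sgn*52.75*Rr[:,0]
      S=ik(p,Rr,30)
      if S:
        b=min(S,key=lambda q:np.abs(q-qn).max()); print(sl,roll,sgn,len(S),b.round(2), 'mz',np.min(np.array(S)[:,5]).round(2))
      else: print(sl,roll,sgn,0)
E
python3 s.py
```

```text
Still running in the background as job /tmp/bash_jobs.1000/6ab2cee53e98 (pid 835). You'll get a notice when it ends.
```

```bash
cat /tmp/bash_jobs.1000/6ab2cee53e98/stdout; nproc
```

```text
4
```

```bash
kill -- -$(cat /tmp/bash_jobs.1000/6ab2cee53e98/pid); cat >> kin.py <<'E'
def Rz(a): c,s=np.cos(a),np.sin(a); return np.array([[c,-s,0],[s,c,0],[0,0,1]])
def Ry(a): c,s=np.cos(a),np.sin(a); return np.array([[c,0,s],[0,1,0],[-s,0,c]])
def ik(p,R,n=60,seed=0,margin=0.03,q0=None):
    rng=np.random.default_rng(seed); lo=LIM[:,0]+margin;hi=LIM[:,1]-margin
    out=[]
    def f(q):
        a,B=fk(q,L); return np.concatenate([(a-p)/100,((B@FZ)-R).ravel()])
    for i in range(n):
        x=rng.uniform(lo,hi) if q0 is None or i else np.clip(q0,lo+1e-4,hi-1e-4)
        r=least_squares(f,x,bounds=(lo,hi),max_nfev=40)
        if r.cost<1e-6: out.append(r.x)
    return out
E
export OMP_NUM_THREADS=1 OPENBLAS_NUM_THREADS=1; time timeout 400 python3 -u s.py
```

```text
0.6 0 1 19 [ 0.96  1.03 -1.23  2.17  2.51  0.75 -1.77] mz 0.56
0.6 0 -1 18 [ 1.06  1.35 -1.24  2.29  2.72  0.96 -1.66] mz 0.83
0.6 90 1 17 [ 0.75  0.78 -0.7   2.21  3.12  0.61  2.16] mz 0.61
0.6 90 -1 17 [ 0.81  1.05 -1.13  2.27  2.65  0.91  2.73] mz 0.76
0.6 -90 1 18 [ 0.88  1.17 -1.24  2.27  2.6   0.98 -0.24] mz 0.76
0.6 -90 -1 17 [ 1.12  1.19 -1.24  2.2   2.62  0.74 -0.08] mz 0.62
0.6 180 1 21 [ 1.06  1.35 -1.24  2.29  2.72  0.96  1.48] mz 0.83
0.6 180 -1 20 [ 0.96  1.03 -1.24  2.17  2.51  0.75  1.37] mz 0.56
0.7 0 1 19 [ 0.94  0.99 -1.24  2.12  2.29  0.69 -1.62] mz 0.39
0.7 0 -1 19 [ 1.03  1.24 -1.24  2.27  2.54  0.89 -1.64] mz 0.67
0.7 90 1 17 [ 0.75  0.74 -0.73  2.17  2.94  0.46  2.29] mz 0.46
0.7 90 -1 17 [ 0.76  0.92 -1.06  2.23  2.49  0.77  2.73] mz 0.57
0.7 -90 1 18 [ 0.86  1.09 -1.24  2.23  2.41  0.89 -0.18] mz 0.57
0.7 -90 -1 16 [ 1.06  1.05 -1.18  2.16  2.45  0.63 -0.08] mz 0.46
0.7 180 1 21 [ 1.03  1.24 -1.24  2.27  2.53  0.89  1.5 ] mz 0.67
0.7 180 -1 21 [ 0.93  0.97 -1.21  2.12  2.3   0.67  1.49] mz 0.39
0.8 0 1 18 [ 0.91  0.95 -1.23  2.06  2.04  0.66 -1.44] mz 0.23
0
[... 314 characters left out ...]
 mz 0.31
0.8 180 1 22 [ 0.91  0.98 -1.07  2.24  2.43  0.69  1.33] mz 0.49
0.8 180 -1 21 [ 0.9   0.93 -1.21  2.06  2.05  0.64  1.68] mz 0.23
0.9 0 1 18 [ 0.79  0.8  -1.05  2.    1.78  0.5  -1.33] mz 0.22
0.9 0 -1 18 [ 0.97  1.05 -1.23  2.2   2.12  0.76 -1.47] mz 0.33
0.9 90 1 13 [ 0.15  0.55 -0.02  2.11  3.88  0.22  1.05] mz 0.22
0.9 90 -1 15 [ 0.46  0.63 -0.69  2.14  2.2   0.37  2.73] mz 0.22
0.9 -90 1 18 [ 0.82  0.98 -1.24  2.12  1.99  0.78  0.08] mz 0.24
0.9 -90 -1 16 [ 1.02  1.   -1.23  2.06  1.91  0.64  0.35] mz 0.22
0.9 180 1 22 [ 0.93  0.98 -1.16  2.2   2.14  0.69  1.59] mz 0.32
0.9 180 -1 21 [ 0.78  0.79 -1.04  2.    1.78  0.49  1.81] mz 0.22
real	0m37.049s
user	0m36.465s
sys	0m0.181s
```

```bash
cat > s2.py <<'E'
from h import *; from kin import *
import sys
piv=np.array([731.5,-13.8,0])
def ringat(th,lift=0):
    f=np.array([np.cos(.13+th),np.sin(.13+th),0]); return piv-96*f+np.array([0,0,152+lift]),.13+th
def goal(th,sl,roll,through=30,dy=0,lift=0):
    Cc,yw=ringat(th,lift); R=pose(sl,yw+dy)@Rz(np.radians(roll)); return Cc+through*pose(sl,yw+dy)[:,2]+52.75*R[:,0],R
def mg(q): return np.minimum(q-LIM[:,0],LIM[:,1]-q).min()
def best(p,R,q0s):
    # maximise margin along nullspace by sampling
    return max(q0s,key=mg) if len(q0s) else None
if __name__=='__main__':
  for roll in (-120,-90,-60,-30,0,30,60,90,120):
    o=[]
    for th in (0,.6):
      S=ik(*goal(th,.65,roll),40); b=best(None,None,S); o.append((mg(b).round(2),b.round(2)) if b is not None else None)
    print(roll,o)
E
export OMP_NUM_THREADS=1; timeout 500 python3 -u s2.py
```

```text
-120 [(np.float64(0.12), array([ 0.85,  1.09, -1.14,  2.28,  2.61,  0.91,  0.19])), (np.float64(0.2), array([-0.38,  1.09,  1.02,  2.11,  4.25,  1.57, -1.7 ]))]
-90 [(np.float64(0.14), array([ 0.65,  0.83, -0.9 ,  2.26,  2.69,  0.75, -0.67])), (np.float64(0.19), array([-0.44,  1.07,  1.07,  2.11,  4.26,  1.56, -2.28]))]
-60 [(np.float64(0.19), array([ 0.76,  0.88, -1.04,  2.21,  2.56,  0.73, -1.  ])), None]
-30 [(np.float64(0.22), array([ 0.8 ,  0.85, -1.05,  2.18,  2.53,  0.66, -1.48])), (np.float64(0.08), array([ 0.93,  0.83, -0.84,  1.94, -1.08,  0.27,  2.68]))]
0 [(np.float64(0.25), array([ 0.82,  0.81, -1.01,  2.15,  2.57,  0.57, -2.04])), (np.float64(0.13), array([-0.42,  1.03,  1.11,  1.95,  4.32,  1.52,  2.28]))]
30 [(np.float64(0.21), array([0.06, 0.55, 0.03, 2.19, 3.51, 0.54, 2.42])), (np.float64(0.15), array([ 0.92,  0.86, -0.8 ,  1.81, -0.85,  0.34,  1.43]))]
60 [(np.float64(0.22), array([ 0.46,  0.62, -0.39,  2.18,  3.3 ,  0.5 ,  2.3 ])), (np.float64(0.25), array([ 0.83,  0.84, -0.63,  1.79, -1.06,  0.45,  1.09]))]
90 [(np.float64(0.21), array([ 0.82,  0.8 , -0.8 ,  2.19,  2.97,  0.54,  2.33])), (np.float64(0.21), array([ 0.83,  0.86, -0.59,  1.78, -1.1 ,  0.47,  0.64]))]
120 [(np.float64(0.17), array([ 0.9 ,  0.91, -0.9 ,  2.23,  2.89,  0.62,  1.99])), (np.float64(0.22), array([ 0.89,  0.91, -0.63,  1.81, -1.09,  0.44,  0.17]))]
```

```bash
cat > s3.py <<'E'
from s2 import *
from multiprocessing import Pool
lo=LIM[:,0]+.03;hi=LIM[:,1]-.03
mid=LIM.mean(1);hw=(LIM[:,1]-LIM[:,0])/2
def goalY(th,sl,ty,roll,through=30,lift=0):
    Cc,yw=ringat(th,lift); R0=pose(sl,ty); R=R0@Rz(np.radians(roll)); return Cc+through*R0[:,2]+52.75*R[:,0],R
def cont(q0,p,R,reg=.003):
    f=lambda q:np.concatenate([(fk(q,L)[0]-p)/100,(fk(q,L)[1]@FZ-R).ravel(),reg*(q-q0)])
    r=least_squares(f,np.clip(q0,lo+1e-4,hi-1e-4),bounds=(lo,hi),max_nfev=30)
    e=f(r.x)[:12]; return r.x if np.abs(e).max()<.01 else None
def job(a):
    sl,ty,roll=a; out=[]
    for q in ik(*goalY(0,sl,ty,roll),25,seed=1):
        m=mg(q); x=q; ok=True
        for th in (.15,.3,.45,.6):
            x=cont(x,*goalY(th,sl,ty,roll))
            if x is None: ok=False;break
            m=min(m,mg(x))
        if ok: out.append((m,q,x))
    return a,(max(out,key=lambda t:t[0]) if out else None)
if __name__=='__main__':
    A=[(sl,ty,r) for sl in (.65,.8,.95) for ty in (.1,.25,.4,.55) for r in (-90,-45,0,45,90)]
    with Pool(4) as P:
        res=P.map(job,A,chunksize=2)
    res=[r for r in res if r[1]]; res.sort(key=lambda r:-r[1][0])
    for a,(m,q,x) in res[:22]: print(a,round(m,2),q.round(2),x.round(2))
E
export OMP_NUM_THREADS=1; time timeout 560 python3 -u s3.py
```

```text
(0.95, 0.1, 0) 0.26 [ 0.73  0.76 -0.99  1.97  1.63  0.49 -1.25] [ 0.8   0.8  -0.97  1.89  1.52  0.45 -1.04]
(0.8, 0.1, 0) 0.26 [-0.53  0.61  0.68  2.14  4.02  0.48  2.17] [-0.4   0.64  0.65  2.06  4.16  0.52  2.1 ]
(0.95, 0.1, -90) 0.26 [ 0.67  0.78 -1.01  2.1   1.88  0.58  0.  ] [ 0.73  0.78 -0.96  2.04  1.82  0.48  0.15]
(0.65, 0.4, 45) 0.26 [-0.49  0.88  0.96  2.14  4.11  1.16  1.49] [-0.38  0.92  0.96  2.04  4.17  1.2   1.46]
(0.8, 0.1, 45) 0.26 [-0.4   0.61  0.61  2.14  4.02  0.52  1.46] [-0.27  0.65  0.59  2.06  4.17  0.55  1.38]
(0.8, 0.1, -45) 0.25 [ 0.7   0.77 -0.99  2.11  2.19  0.56 -1.03] [ 0.76  0.77 -0.93  2.05  2.19  0.44 -0.96]
(0.65, 0.4, 90) 0.25 [-0.31  0.83  0.76  2.15  4.1   1.1   0.87] [-0.22  0.87  0.77  2.05  4.18  1.13  0.81]
(0.65, 0.1, 0) 0.24 [ 0.76  0.77 -0.94  2.16  2.6   0.58 -2.14] [ 0.84  0.79 -0.92  2.08  2.65  0.47 -2.1 ]
(0.65, 0.25, 45) 0.24 [0.09 0.58 0.1  2.16 3.82 0.6  1.98] [0.2  0.61 0.08 2.07 4.   0.59 1.87]
(0.95, 0.1, -45) 0.23 [ 0.7   0.79 -1.04  2.01  1.73  0.57 -0.6 ] [ 0.76  0.81 -1.01  1.95  1.65  0.5  -0.43]
(0.65, 0.4, 0) 0.23 [-0.34
[... 613 characters left out ...]
]
(0.65, 0.25, -45) 0.21 [ 0.83  0.86 -1.04  2.19  2.65  0.56 -1.23] [ 0.91  0.87 -1.01  2.11  2.7   0.43 -1.19]
(0.8, 0.1, 90) 0.21 [-0.17  0.59  0.37  2.19  3.83  0.5   0.97] [-0.03  0.62  0.33  2.1   4.01  0.5   0.88]
(0.95, 0.25, -90) 0.21 [ 0.77  0.82 -1.06  2.1   1.85  0.5   0.22] [ 0.82  0.81 -1.    2.04  1.74  0.4   0.41]
(0.65, 0.1, -45) 0.2 [ 0.75  0.85 -1.03  2.2   2.52  0.72 -1.27] [ 0.83  0.86 -1.    2.13  2.57  0.6  -1.23]
(0.65, 0.25, 0) 0.2 [-0.36  0.61  0.56  2.2   3.88  0.73  2.5 ] [-0.25  0.65  0.55  2.12  4.01  0.76  2.43]
(0.65, 0.55, 45) 0.2 [-0.49  0.98  1.06  2.08  4.19  1.36  1.48] [-0.38  1.02  1.06  1.97  4.23  1.4   1.45]
real	0m58.125s
user	3m35.456s
sys	0m0.300s
```

```bash
cat > s4.py <<'E'
from s3 import *
def job2(a):
    sl,ty0,ty1,roll=a; out=[]
    for q in ik(*goalY(0,sl,ty0,roll),30,seed=2):
        if abs(q[4]-2)>1.2: continue
        x=q; m=mg(q); ok=True
        pre=q
        for th in (-10,-40,-60):
            pre=cont(pre,*goalY(0,sl,ty0,roll,through=th))
            if pre is None: ok=False;break
            m=min(m,mg(pre))
        if not ok: continue
        for th in (.15,.3,.45,.6):
            x=cont(x,*goalY(th,sl,ty0+(ty1-ty0)*th/.6,roll,lift=25))
            if x is None: ok=False;break
            m=min(m,mg(x))
        if ok: out.append((m,pre,q,x))
    return a,(max(out,key=lambda t:t[0]) if out else None)
if __name__=='__main__':
    A=[(sl,t0,t1,r) for sl in (.75,.85,.95) for (t0,t1) in ((.2,.2),(.2,.4),(.3,.5)) for r in (-60,-30,0)]
    with Pool(4) as P: res=P.map(job2,A,chunksize=1)
    res=[r for r in res if r[1]]; res.sort(key=lambda r:-r[1][0])
    for a,(m,pre,q,x) in res[:16]: print(a,round(m,2),pre.round(2),q.round(2),x.round(2))
E
time timeout 560 env OMP_NUM_THREADS=1 python3 -u s4.py; python3 -c "
from h import *
show()"
```

```text
(0.95, 0.2, 0.2, 0) 0.15 [ 0.91  0.58 -1.1   2.04  1.21  0.39 -0.8 ] [ 0.68  0.7  -0.87  1.97  1.52  0.34 -1.09] [ 0.83  0.76 -0.99  1.87  1.28  0.4  -0.73]
(0.95, 0.2, 0.2, -30) 0.15 [ 0.88  0.58 -1.12  2.07  1.31  0.41 -0.42] [ 0.69  0.73 -0.95  2.    1.63  0.41 -0.69] [ 0.81  0.76 -1.01  1.91  1.39  0.42 -0.35]
(0.95, 0.2, 0.2, -60) 0.14 [ 0.79  0.5  -1.02  2.13  1.37  0.33 -0.03] [ 0.62  0.7  -0.88  2.05  1.76  0.38 -0.35] [ 0.72  0.69 -0.9   1.97  1.46  0.33  0.03]
(0.95, 0.2, 0.4, 0) 0.13 [ 0.91  0.58 -1.1   2.04  1.21  0.39 -0.8 ] [ 0.68  0.7  -0.87  1.97  1.52  0.34 -1.09] [ 0.93  0.87 -1.14  1.84  1.13  0.47 -0.33]
(0.85, 0.2, 0.2, -60) 0.13 [ 0.87  0.54 -1.09  2.21  1.9   0.34 -0.51] [ 0.75  0.8  -1.03  2.11  2.08  0.5  -0.57] [ 0.78  0.72 -0.94  2.04  1.93  0.32 -0.39]
(0.95, 0.2, 0.4, -60) 0.12 [ 0.79  0.5  -1.02  2.13  1.37  0.33 -0.03] [ 0.62  0.7  -0.88  2.05  1.76  0.38 -0.35] [ 0.88  0.79 -1.06  1.96  1.26  0.36  0.5 ]
(0.95, 0.2, 0.4, -30) 0.12 [ 0.88  0.58 -1.12  2.07  1.31  0.41 -0.42] [ 0.69  0.73 -0.95  2.    1.63  0.41 -0.69] [ 0.93  0.86 -1.15  1.89  1.23  0.4
[... 909 characters left out ...]
 -0.13] [ 0.98  0.91 -1.21  1.94  1.23  0.46  0.69]
(0.75, 0.2, 0.2, 0) 0.05 [ 0.99  0.58 -1.1   2.21  2.24  0.3  -1.77] [ 0.83  0.8  -1.02  2.09  2.31  0.43 -1.74] [ 0.85  0.72 -0.92  2.    2.23  0.24 -1.66]
(0.85, 0.2, 0.4, -60) 0.03 [ 0.87  0.54 -1.09  2.21  1.9   0.34 -0.51] [ 0.75  0.8  -1.03  2.11  2.08  0.5  -0.57] [ 0.89  0.77 -1.01  2.01  1.6   0.22  0.17]
(0.85, 0.2, 0.4, -30) 0.03 [ 0.8   0.47 -0.95  2.17  1.8   0.22 -0.94] [ 0.72  0.74 -0.95  2.06  2.02  0.4  -1.05] [ 0.92  0.8  -1.06  1.95  1.38  0.26 -0.1 ]
t 3.575 p [592.1 -27.5 279.4] slant 48.4 yaw 0.194 roll y.z -0.046 q [-0.02  0.15  0.09  2.24 -1.3   0.19  1.42] F [-0.6  0.3  0.4]
real	0m37.423s
user	2m8.555s
sys	0m0.321s
```

```bash
cat > s5.py <<'E'
from s3 import *
D=__import__('pickle').load(open('D.pkl','rb'))
p0,R0,s=cur();q0=np.array(s['qpos'])
print(fk(q0,L)[0]-p0)
R=pose(1.25,.05);p=np.array([575,-28,320.])
for k in range(1,5):
    f=k/4; Rk=R0@Rn.from_rotvec(f*Rn.from_matrix(R0.T@R).as_rotvec()).as_matrix()
    print(row(p0,R0,p0+(p-p0)*f,Rk))
print(cont(q0,p,R).round(2))
E
python3 s5.py
```

```text
[0.03698318 0.08982679 0.13562624]
[3.5, -1.0, -10.4, -1.2, -5.8, 0.8, 88]
[7.1, -1.9, -20.8, -2.5, -11.5, 1.6, 88]
[10.6, -2.9, -31.2, -3.7, -17.3, 2.5, 88]
[14.1, -3.8, -41.6, -5.0, -23.0, 3.3, 88]
[-0.37  0.15  0.39  1.94 -0.11  0.74  0.13]
```

Request:
apply_moves([
  [[3.5,-1,-10,-1,-6,1,88],[7,-2,-21,-2.5,-11.5,1.6,88],[10.5,-3,-31,-3.7,-17.3,2.5,88],[14,-4,-41.5,-5,-23,3.3,88],[14,-4,-41.5,-5,-23,3.3,88]],
])

```text
time_s: 4.2
tcp_pos: [574.3, -31.0, 322.7]
tcp_rot: [-0.002, 0.987, 0.021, 0.16]
wrist_force: [-0.3, 1.2, -1.3]
gripper_width: 87.8
```

```bash
python3 -c "
from s3 import *
p,R,s=show(); print(fk(np.array(s['qpos']),L)[0]-p)"
```

```text
t 4.2 p [574.3 -31.  322.7] slant 71.6 yaw 0.033 roll y.z 0.003 q [-0.48  0.16  0.51  1.94 -0.14  0.75  0.14] F [-0.3  1.2 -1.3]
[2.04293743 1.16175475 0.37443396]
```

```bash
cat > sim.py <<'E'
from s3 import *
def jac(q):
    p,R=fk(q,L); J=np.zeros((6,7))
    for i in range(7):
        d=np.zeros(7);d[i]=1e-5; a,B=fk(q+d,L); J[:3,i]=(a-p)/1e-5
        W=(B-R)@R.T/1e-5; J[3:,i]=[W[2,1],W[0,2],W[1,0]]
    J[:3]/=1000
    return J
def track(q,poses,lim=True,sub=12,ns=0,nsm=mid,W=np.ones(7)):
    # poses list of (p,R), weighted pinv
    q=np.array(q,float);out=[]
    pc,Rc=fk(q,L);Rc=Rc@FZ
    for p,R in poses:
        pc,Rc=fk(q,L);Rc=Rc@FZ
        rv=Rn.from_matrix(R@Rc.T).as_rotvec()
        for k in range(1,sub+1):
            pt=pc+(p-pc)*k/sub; Rt=Rn.from_rotvec(rv*k/sub).as_matrix()@Rc
            for _ in range(2):
                a,B=fk(q,L);B=B@FZ
                e=np.concatenate([(pt-a)/1000,Rn.from_matrix(Rt@B.T).as_rotvec()])
                J=jac(q);Jw=J/np.sqrt(W)
                Pi=(np.linalg.pinv(Jw,rcond=1e-3).T/np.sqrt(W)).T
                dq=Pi@e+ns*(np.eye(7)-Pi@J)@(nsm-q)
                q=q+dq
                if lim:q=np.clip(q,LIM[:,0],LIM[:,1])
        out.append(q.copy())
    return out
if __name__=='__main__':
    q1=np.array([1.037,.536,-.004,1.538,.003,1.067,-.071])
    ps=[]
    for i in range(1,13):
        a=-1.103+(1.103-0.05)*i/12; r=650-110*min(1,i/6); z=238.7+80*min(1,i/4)
        ps.append((np.array([r*np.cos(a),r*np.sin(a),z]),pose(np.pi/2,a)))
    print('obs  [.33,.30,-.454,1.718,.144,1.154,-.218]')
    for ns in (0,.01,.05): print(ns,track(q1,ps,ns=ns)[-1].round(3), track(q1,ps,ns=ns,nsm=q1)[-1].round(3))
    q4=np.array([-.02,.15,.09,2.24,-1.3,.19,1.42]);R=pose(1.25,.05);p=np.array([575,-28,320.])
    a,B=fk(q4,L);B=B@FZ;ps=[]
    for k in range(1,5):
        f=k/4;ps.append((a+(p-a)*f,B@Rn.from_rotvec(f*Rn.from_matrix(B.T@R).as_rotvec()).as_matrix()))
    print('obs [-0.48  0.16  0.51  1.94 -0.14  0.75  0.14]')
    for ns in (0,.01,.05): print(ns,track(q4,ps,ns=ns)[-1].round(3),track(q4,ps,ns=ns,nsm=q1)[-1].round(3))
E
OMP_NUM_THREADS=1 python3 sim.py
```

```text
obs  [.33,.30,-.454,1.718,.144,1.154,-.218]
0 [ 0.336  0.304 -0.457  1.716  0.145  1.155 -0.212] [ 0.336  0.304 -0.457  1.716  0.145  1.155 -0.212]
0.01 [ 0.24   0.289 -0.336  1.722  0.103  1.148 -0.176] [ 0.351  0.307 -0.476  1.716  0.152  1.156 -0.218]
0.05 [ 0.227  0.287 -0.32   1.723  0.098  1.147 -0.171] [ 0.351  0.307 -0.477  1.715  0.152  1.156 -0.219]
obs [-0.48  0.16  0.51  1.94 -0.14  0.75  0.14]
0 [-0.52   0.161  0.563  1.945 -0.16   0.745  0.173] [-0.52   0.161  0.563  1.945 -0.16   0.745  0.173]
0.01 [-0.048  0.156  0.027  1.92  -0.019  0.744  0.04 ] [ 0.067  0.162 -0.102  1.914  0.016  0.746  0.009]
0.05 [ 0.301  0.181 -0.367  1.901  0.095  0.753 -0.059] [ 0.432  0.198 -0.518  1.893  0.147  0.759 -0.102]
```

```bash
cat > s6.py <<'E'
from sim import *
qn=np.array(cur()[2]['qpos'])
TH=-50
def err(q,p,R):
    a,B=fk(q,L); return np.abs(a-p).max(), np.linalg.norm(Rn.from_matrix((B@FZ).T@R).as_rotvec())
def evalc(a):
    sl,t0,t1,roll=a; out=[]
    for q in ik(*goalY(0,sl,t0,roll,through=TH),14,seed=3):
        n=8
        ps=[]
        zmin=1e9
        for k in range(1,n+1):
            x=qn+(q-qn)*k/n; pp,RR,P=fk(x,L,True); ps.append((pp,RR@FZ)); zmin=min(zmin,pp[2])
        if zmin<190: continue
        tr=track(qn,ps,sub=4); 
        if err(tr[-1],*ps[-1])[0]>2: continue
        g=[goalY(0,sl,t0,roll,through=t) for t in (-10,30)]+[goalY(th,sl,t0+(t1-t0)*th/.6,roll,lift=25) for th in (0,.2,.4,.6)]+[goalY(.6,sl,t1,roll,through=30),goalY(.6,sl,t1,roll,through=-30)]
        t2=track(tr[-1],g,sub=4)
        e=max(err(x,*gg)[0] for x,gg in zip(t2,g))
        m=min(mg(x) for x in tr[2:]+t2)
        if e<2: out.append((m,q,tr[-1],t2[1],t2[-1],zmin))
    return a,(max(out,key=lambda t:t[0]) if out else None)
if __name__=='__main__':
    A=[(sl,t0,t1,r) for sl in (.6,.75,.9) for (t0,t1) in ((.15,.4),(.3,.6)) for r in (-60,-30,0,30,60,90)]
    with Pool(4) as P: res=P.map(evalc,A,chunksize=1)
    res=[r for r in res if r[1]]; res.sort(key=lambda r:-r[1][0])
    for a,(m,q,e,h,x,z) in res[:14]: print(a,round(m,2),'z',round(z),'\n  ',q.round(2),e.round(2),'\n  ',h.round(2),x.round(2))
E
time timeout 570 env OMP_NUM_THREADS=1 python3 -u s6.py
```

```text
(0.6, 0.15, 0.4, 60) 0.03 z 200 
   [ 0.86  0.56 -0.76  2.32  3.23  0.5   2.52] [0.01 0.44 0.24 2.37 3.72 0.71 1.77] 
   [-0.03  0.61  0.22  2.23  3.64  0.73  1.78] [0.27 0.58 0.18 2.1  4.31 0.79 1.51]
(0.6, 0.15, 0.4, 30) 0.03 z 218 
   [ 0.36  0.41 -0.24  2.33  3.49  0.55  2.56] [-0.27  0.44  0.5   2.37  3.76  0.72  2.14] 
   [-0.27  0.62  0.46  2.23  3.69  0.75  2.13] [0.01 0.57 0.44 2.13 4.28 0.88 1.95]
(0.6, 0.3, 0.6, 0) 0.02 z 224 
   [-0.31  0.46  0.59  2.34  4.    0.81  2.56] [-0.48  0.53  0.81  2.35  4.03  0.91  2.46] 
   [-0.47  0.7   0.73  2.22  3.91  0.93  2.44] [-0.19  0.69  0.76  2.08  4.43  1.19  2.4 ]
(0.75, 0.15, 0.4, -60) 0.0 z 205 
   [-0.14  0.34  0.1   2.33  3.42  0.36 -2.31] [-0.1   0.34  0.05  2.33  3.39  0.35 -2.27] 
   [-0.12  0.53  0.07  2.21  3.35  0.43 -2.25] [ 0.51  0.47 -0.37  2.16  4.23  0.33 -2.62]
(0.6, 0.15, 0.4, -30) 0.0 z 218 
   [ 0.32  0.4  -0.36  2.37  3.21  0.56 -2.48] [-0.06  0.38  0.08  2.39  3.41  0.61 -2.76] 
   [-0.08  0.55  0.08  2.25  3.37  0.64 -2.76] [ 0.75  0.56 -0.57  2.17  4.02  0.43 -2.76]
(0.6, 0.3, 0.6, -60) 0.0 z 202 
   [ 0.7   0.52 -0.71  2.37  3.32  0.53 -1.77] [ 0.15  0.42 -0.07  2.4   3.64  0.66 -2.25] 
   [ 0.08  0.58 -0.06  2.27  3.54  0.69 -2.19] [ 0.48  0.55 -0.14  2.16  4.45  0.71 -2.59]
(0.75, 0.15, 0.4, -30) 0.0 z 220 
   [-0.75  0.47  0.91  2.32  4.04  0.56  2.73] [-0.64  0.41  0.75  2.31  3.97  0.48  2.76] 
   [-0.64  0.66  0.77  2.2   3.91  0.62  2.76] [-0.38  0.56  0.77  2.16  4.39  0.82  2.74]
real	0m11.045s
user	0m39.307s
sys	0m0.262s
```

```bash
sed -i 's/^TH=-50/TH=-38/; s/,14,seed=3/,24,seed=3/; s/for sl in (.6,.75,.9) for (t0,t1) in ((.15,.4),(.3,.6)) for r in (-60,-30,0,30,60,90)/for sl in (.6,.68) for (t0,t1) in ((.1,.3),(.15,.4)) for r in (0,15,30,45,60,75,90)/; s/zmin<190/zmin<200/' s6.py
time timeout 570 env OMP_NUM_THREADS=1 python3 -u s6.py
```

```text
(0.68, 0.1, 0.3, 30) 0.09 z 211 
   [ 0.24  0.39 -0.16  2.28  3.4   0.41  2.54] [-0.25  0.41  0.41  2.31  3.72  0.52  2.13] 
   [-0.25  0.57  0.39  2.2   3.67  0.57  2.12] [0.06 0.5  0.29 2.13 4.26 0.64 1.9 ]
(0.68, 0.1, 0.3, 45) 0.09 z 205 
   [ 0.5   0.44 -0.43  2.27  3.25  0.4   2.52] [-0.12  0.41  0.29  2.31  3.69  0.52  1.94] 
   [-0.13  0.57  0.28  2.2   3.63  0.57  1.95] [0.19 0.5  0.16 2.12 4.26 0.6  1.69]
(0.68, 0.15, 0.4, 0) 0.09 z 217 
   [-0.16  0.38  0.25  2.3   3.68  0.48  2.73] [-0.41  0.42  0.56  2.31  3.82  0.56  2.53] 
   [-0.4   0.59  0.54  2.2   3.76  0.61  2.51] [-0.1   0.52  0.49  2.13  4.36  0.77  2.35]
(0.68, 0.1, 0.3, 15) 0.09 z 216 
   [-0.08  0.38  0.17  2.3   3.55  0.45  2.57] [-0.37  0.41  0.51  2.31  3.73  0.53  2.33] 
   [-0.35  0.58  0.49  2.2   3.69  0.58  2.31] [-0.06  0.5   0.41  2.15  4.24  0.67  2.13]
(0.68, 0.1, 0.3, 0) 0.08 z 217 
   [-0.27  0.38  0.35  2.31  3.6   0.47  2.73] [-0.45  0.42  0.57  2.32  3.71  0.53  2.57] 
   [-0.42  0.59  0.53  2.21  3.67  0.58  2.54] [-0.13  0.49  0.46  2.17  4.21  0.68  2.39]
(0.68, 0.15, 0.4, 15) 0.07 z 216 
 
[... 1223 characters left out ...]
   2.15  4.26  0.89  2.21]
(0.6, 0.1, 0.3, 45) 0.04 z 204 
   [ 0.54  0.48 -0.46  2.32  3.26  0.56  2.55] [-0.19  0.46  0.39  2.36  3.63  0.71  1.97] 
   [-0.2   0.61  0.37  2.24  3.58  0.73  1.96] [0.09 0.55 0.33 2.17 4.15 0.79 1.78]
(0.6, 0.1, 0.3, 30) 0.04 z 211 
   [ 0.26  0.42 -0.18  2.33  3.37  0.57  2.6 ] [-0.3   0.46  0.49  2.36  3.64  0.7   2.18] 
   [-0.29  0.61  0.46  2.24  3.6   0.73  2.15] [-0.02  0.54  0.42  2.18  4.14  0.81  2.  ]
(0.6, 0.1, 0.3, 15) 0.03 z 216 
   [0.03 0.4  0.05 2.34 3.42 0.59 2.73] [-0.39  0.46  0.55  2.37  3.63  0.69  2.41] 
   [-0.37  0.61  0.51  2.25  3.59  0.72  2.38] [-0.09  0.54  0.48  2.2   4.12  0.82  2.25]
real	0m13.957s
user	0m49.911s
sys	0m0.197s
```

```bash
cat > s7.py <<'E'
from s6 import *
a=(.65,.12,.35,15); TH=-40
S=[]
for q in ik(*goalY(0,.65,.12,15,through=TH),30,seed=5):
    n=20;ps=[]
    for k in range(1,n+1):
        x=qn+(q-qn)*k/n; pp,RR,_=fk(x,L,True); ps.append((pp,RR@FZ))
    tr=track(qn,ps,sub=3)
    e=err(tr[-1],*ps[-1])
    S.append((e[0]>2,-mg(tr[-1]),q,ps,tr))
S.sort(key=lambda t:t[:2])
for t in S[:4]: print(t[0],t[1].round(3),t[2].round(2),t[4][-1].round(2))
_,_,q,ps,tr=S[0]
np.savez('path.npz',p=np.array([x[0] for x in ps]),R=np.array([x[1] for x in ps]))
def low(p,R):
    pts=[(sx*61.5,sy*9,0) for sx in(-1,1) for sy in(-1,1)]+[(sx*93,sy*37,-64) for sx in(-1,1) for sy in(-1,1)]
    return (np.array(pts)@R.T+p)
p0,R0,s=cur()
for i,((p,R),t) in enumerate(zip(ps,tr)):
    l=low(p,R);j=l[:,2].argmin();dr=np.degrees(np.linalg.norm(Rn.from_matrix((ps[i-1][1] if i else R0).T@R).as_rotvec()))
    print(i+1,p.round(0),'sl',np.degrees(np.arcsin(-R[2,2])).round(0),'low',l[j].round(0),'maxx',l[:,0].max().round(),'dr',dr.round(1),t.round(2))
for i in range(12): print(row(p0,R0,*ps[i]))
E
OMP_NUM_THREADS=1 python3 s7.py
```

```text
False -0.07 [ 0.13  0.38 -0.05  2.3   3.46  0.48  2.73] [-0.32  0.42  0.47  2.33  3.71  0.58  2.39]
False -0.069 [0.   0.38 0.09 2.31 3.53 0.5  2.63] [-0.35  0.42  0.51  2.33  3.73  0.59  2.36]
False -0.065 [-0.26  0.4   0.4   2.33  3.68  0.56  2.43] [-0.42  0.44  0.59  2.33  3.76  0.62  2.31]
False -0.065 [-0.28  0.41  0.42  2.33  3.69  0.57  2.41] [-0.42  0.44  0.6   2.34  3.76  0.62  2.3 ]
1 [568. -72. 311.] sl 72.0 low [509. -81. 293.] maxx 644.0 dr 16.5 [-0.48  0.17  0.52  1.96  0.03  0.74  0.28]
2 [ 562. -112.  304.] sl 69.0 low [ 506. -136.  293.] maxx 640.0 dr 16.6 [-0.48  0.18  0.53  1.98  0.2   0.72  0.42]
3 [ 561. -148.  303.] sl 64.0 low [ 599. -100.  296.] maxx 633.0 dr 16.8 [-0.48  0.2   0.54  2.    0.37  0.7   0.57]
4 [ 562. -181.  305.] sl 59.0 low [ 588. -127.  287.] maxx 623.0 dr 16.9 [-0.48  0.21  0.54  2.02  0.54  0.68  0.7 ]
5 [ 568. -208.  311.] sl 53.0 low [ 580. -155.  282.] maxx 610.0 dr 17.0 [-0.48  0.23  0.55  2.04  0.71  0.65  0.84]
6 [ 576. -231.  318.] sl 48.0 low [ 573. -182.  279.] maxx 596.0 dr 17.0 [-0.48  0.24  0.56  2.06  0.88  0.62  0.97]
7 [ 588.
[... 1446 characters left out ...]
0.0 dr 16.8 [-0.32  0.4   0.47  2.31  3.54  0.56  2.25]
20 [637. -40. 217.] sl 37.0 low [599. -37. 168.] maxx 675.0 dr 16.7 [-0.32  0.42  0.47  2.33  3.71  0.58  2.39]
[-11.6, 40.3, 9.0, -6.8, -2.4, -14.9, 88]
[-20.4, 79.9, 13.0, -12.9, -5.7, -30.0, 88]
[-24.0, 116.5, 13.3, -18.4, -9.8, -45.3, 88]
[-22.8, 149.2, 11.0, -23.3, -14.6, -60.7, 88]
[-17.0, 177.0, 7.1, -27.5, -20.0, -76.2, 88]
[-7.5, 199.4, 2.7, -31.0, -26.1, -91.8, 88]
[5.2, 216.0, -1.3, -33.9, -32.7, -107.4, 88]
[20.0, 226.5, -4.0, -36.2, -40.0, -122.9, 88]
[35.8, 230.8, -4.8, -38.0, -47.9, -138.2, 88]
[51.7, 229.2, -3.2, -39.2, -56.4, -153.4, 88]
[66.5, 221.9, 1.0, 37.7, 62.2, 159.1, 88]
[79.2, 209.5, 8.0, 31.5, 59.6, 143.0, 88]
```

```bash
cat > s7.py <<'E'
from s6 import *
import sys
def low(p,R):
    pts=[(sx*61.5,sy*9,0) for sx in(-1,1) for sy in(-1,1)]+[(sx*93,sy*37,-64) for sx in(-1,1) for sy in(-1,1)]
    return (np.array(pts)@R.T+p)
if __name__=='__main__':
    TH=-40;n=36;best=None
    for q in ik(*goalY(0,.65,.12,15,through=TH),20,seed=5):
      for b in (-.3,-.4,-.5):
        ps=[]
        for k in range(1,n+1):
            x=qn+(q-qn)*k/n; x[0]+=b*np.sin(np.pi*k/n)**2; pp,RR=fk(x,L); ps.append((pp,RR@FZ))
        tr=track(qn,ps,sub=2)
        ea=max(err(t,*z)[0] for t,z in zip(tr,ps)); 
        sc=(ea>2,-mg(tr[-1]))
        if best is None or sc<best[0]: best=(sc,q,b,ps,tr)
    sc,q,b,ps,tr=best;print(sc,b,q.round(2))
    np.savez('path.npz',p=np.array([x[0] for x in ps]),R=np.array([x[1] for x in ps]))
    p0,R0,s=cur()
    for i,((p,R),t) in enumerate(zip(ps,tr)):
        l=low(p,R);j=l[:,2].argmin();jj=l[:,0].argmax();dr=np.degrees(np.linalg.norm(Rn.from_matrix((ps[i-1][1] if i else R0).T@R).as_rotvec()))
        print(i+1,p.round(0),'sl',np.degrees(np.arcsin(-R[2,2])).round(0),'low',l[j].round(0),'maxx',l[jj].round(),'dr',dr.round(1),t.round(2))
    for i in range(12): print(row(p0,R0,*ps[i]))
E
OMP_NUM_THREADS=1 python3 s7.py
```

```text
(np.False_, np.float64(-0.07067427861389008)) -0.5 [ 0.13  0.38 -0.05  2.3   3.46  0.48  2.73]
1 [571. -51. 315.] sl 72.0 low [512. -54. 297.] maxx [645. -66. 407.] dr 9.3 [-0.48  0.16  0.52  1.95 -0.04  0.74  0.22]
2 [568. -68. 310.] sl 71.0 low [509. -80. 293.] maxx [645. -63. 400.] dr 9.7 [-0.49  0.17  0.51  1.96  0.05  0.73  0.3 ]
3 [567. -80. 306.] sl 70.0 low [ 510. -101.  292.] maxx [644. -55. 393.] dr 10.0 [-0.5   0.18  0.51  1.97  0.15  0.73  0.37]
4 [568. -87. 303.] sl 68.0 low [ 514. -118.  294.] maxx [642. -43. 385.] dr 10.4 [-0.51  0.18  0.5   1.98  0.25  0.72  0.45]
5 [571. -90. 303.] sl 65.0 low [ 523. -129.  299.] maxx [639. -27. 376.] dr 10.7 [-0.53  0.19  0.49  1.99  0.34  0.71  0.52]
6 [576. -88. 303.] sl 62.0 low [604. -34. 293.] maxx [636.  -8. 368.] dr 10.9 [-0.56  0.2   0.48  2.    0.44  0.7   0.59]
7 [583. -83. 305.] sl 59.0 low [602. -26. 288.] maxx [630.  12. 358.] dr 11.2 [-0.58  0.2   0.47  2.01  0.54  0.69  0.67]
8 [592. -74. 308.] sl 56.0 low [600. -17. 284.] maxx [624.  33. 349.] dr 11.3 [-0.61  0.21  0.46  2.02  0.64  0.68  0.74]
9 [602. -62. 311.] sl 
[... 3225 characters left out ...]
8.] dr 8.8 [-0.31  0.41  0.46  2.32  3.61  0.57  2.32]
36 [637. -40. 217.] sl 37.0 low [599. -37. 168.] maxx [675. -43. 266.] dr 9.1 [-0.31  0.41  0.46  2.33  3.71  0.58  2.39]
[-5.9, 19.9, 5.8, -3.8, -1.2, -8.4, 88]
[-11.5, 36.3, 10.1, -7.3, -2.7, -17.4, 88]
[-14.4, 48.2, 13.3, -10.4, -4.2, -26.8, 88]
[-14.5, 55.6, 15.6, -13.4, -5.9, -36.6, 88]
[-11.9, 58.6, 17.3, -16.2, -7.5, -46.8, 88]
[-6.6, 57.4, 18.4, -18.8, -9.1, -57.3, 88]
[1.0, 52.3, 19.1, -21.4, -10.8, -68.0, 88]
[10.4, 43.5, 19.4, -24.0, -12.3, -78.9, 88]
[21.0, 31.6, 19.3, -26.7, -13.9, -89.9, 88]
[32.4, 17.0, 19.0, -29.4, -15.5, -100.8, 88]
[44.0, 0.5, 18.4, -32.3, -17.2, -111.6, 88]
[55.4, -17.3, 17.5, -35.4, -19.0, -122.3, 88]
```

```bash
python3 - <<'E'
from h import *
c=imaging.get_calibration('scene');R=np.array(c['R']);t=np.array(c['t']).ravel()
d=np.load('scene0.npz')['d'];v,u=np.mgrid[0:384:2,0:512:2]
n=cv2.undistortPoints(np.stack([u.ravel(),v.ravel()],1).astype(float)[:,None],np.array(c['K']),np.array(c['dist_coeffs']))[:,0]
dd=d[::2,::2].ravel();X=(np.c_[n,np.ones(len(n))]*dd[:,None]-t)@R;X=X[dd>0]
for z0 in (160,220,280,340,400):
    for y0 in range(-300,300,100):
        m=(X[:,2]>z0)&(X[:,2]<z0+60)&(X[:,1]>y0)&(X[:,1]<y0+100)&(X[:,0]>300)
        print(z0,y0,X[m,0].min().round() if m.any() else None,end=' | ')
    print()
E
```

```text
160 -300 717.0 | 160 -200 753.0 | 160 -100 638.0 | 160 0 920.0 | 160 100 923.0 | 160 200 967.0 | 
220 -300 716.0 | 220 -200 753.0 | 220 -100 898.0 | 220 0 895.0 | 220 100 896.0 | 220 200 966.0 | 
280 -300 698.0 | 280 -200 736.0 | 280 -100 901.0 | 280 0 897.0 | 280 100 902.0 | 280 200 974.0 | 
340 -300 722.0 | 340 -200 751.0 | 340 -100 776.0 | 340 0 777.0 | 340 100 775.0 | 340 200 776.0 | 
400 -300 772.0 | 400 -200 774.0 | 400 -100 773.0 | 400 0 773.0 | 400 100 774.0 | 400 200 773.0 |
```

Request:
apply_moves([
  [[-6,20,6,-3.8,-1.2,-8.4,88],[-11.5,36,10,-7.3,-2.7,-17.4,88],[-14.5,48,13,-10.4,-4.2,-26.8,88],[-14.5,55.5,15.5,-13.4,-5.9,-36.6,88],[-12,58.5,17,-16.2,-7.5,-46.8,88],[-6.5,57.5,18.5,-18.8,-9.1,-57.3,88],[1,52,19,-21.4,-10.8,-68,88],[10.5,43.5,19.5,-24,-12.3,-78.9,88],[21,31.5,19.5,-26.7,-13.9,-89.9,88],[32.5,17,19,-29.4,-15.5,-100.8,88],[44,0.5,18.5,-32.3,-17.2,-111.6,88],[55.5,-17.5,17.5,-35.4,-19,-122.3,88]],
])

```text
time_s: 5.7
tcp_pos: [632.0, -8.8, 322.4]
tcp_rot: [0.379, 0.455, 0.805, -0.046]
wrist_force: [0.2, 0.2, 0.3]
gripper_width: 88.5
```

```bash
cat > nxt.py <<'E'
from h import *; import sys
from kin import *
k=int(sys.argv[1]);z=np.load('path.npz');P,R=z['p'],z['R']
p,Rc,s=show(); print('err',p-P[k-1],np.degrees(Rn.from_matrix(Rc.T@R[k-1]).as_rotvec()).round(2))
for i in range(k,min(k+12,len(P))): print(row(P[k-1],R[k-1],P[i],R[i]))
E
python3 nxt.py 12
```

```text
t 5.7 p [632.   -8.8 322.4] slant 45.1 yaw -0.636 roll y.z 0.27 q [-0.72  0.24  0.4   2.04  1.01  0.65  1.  ] F [0.2 0.2 0.3]
err [ 0.3663078   2.56626754 -1.15228879] [-0.45 -0.59 -3.07]
[6.2, 19.5, -5.4, -2.8, -1.9, -10.5, 88]
[12.5, 38.1, -10.9, -5.4, -4.1, -20.8, 88]
[18.4, 55.3, -15.8, -7.8, -6.5, -30.9, 88]
[23.4, 70.5, -19.9, -9.8, -9.0, -40.6, 88]
[27.3, 83.4, -22.6, -11.5, -11.8, -50.1, 88]
[29.6, 93.8, -23.6, -12.7, -14.6, -59.3, 88]
[30.2, 101.3, -22.7, -13.5, -17.4, -68.3, 88]
[29.1, 106.0, -19.7, -13.9, -20.3, -77.0, 88]
[26.2, 107.7, -14.5, -13.8, -23.0, -85.5, 88]
[21.7, 106.4, -7.4, -13.4, -25.6, -93.7, 88]
[16.0, 102.1, 1.4, -12.6, -28.0, -101.9, 88]
[9.5, 95.2, 11.6, -11.5, -30.2, -109.8, 88]
```

Request:
apply_moves([
  [[6,19.5,-5.5,-2.8,-1.9,-10.5,88],[12.5,38,-11,-5.4,-4.1,-20.8,88],[18.5,55.5,-16,-7.8,-6.5,-30.9,88],[23.5,70.5,-20,-9.8,-9,-40.6,88],[27.5,83.5,-22.5,-11.5,-11.8,-50.1,88],[29.5,94,-23.5,-12.7,-14.6,-59.3,88],[30,101.5,-22.5,-13.5,-17.4,-68.3,88],[29,106,-19.5,-13.9,-20.3,-77,88],[26,107.5,-14.5,-13.8,-23,-85.5,88],[21.5,106.5,-7.5,-13.4,-25.6,-93.7,88],[16,102,1.5,-12.6,-28,-101.9,88],[9.5,95,11.5,-11.5,-30.2,-109.8,88]],
])

```text
time_s: 7.2
tcp_pos: [708.5, 47.6, 333.5]
tcp_rot: [0.384, -0.445, 0.723, -0.363]
wrist_force: [0.0, -0.1, 0.2]
gripper_width: 87.9
```

```bash
python3 nxt.py 24
```

```text
t 7.2 p [708.5  47.6 333.5] slant 26.1 yaw -0.205 roll y.z -0.867 q [-0.72  0.33  0.43  2.18  2.27  0.52  1.74] F [ 0.  -0.1  0.2]
err [ 2.363085   -1.5796961   1.59808058] [-0.46 -1.09 -3.03]
[14.9, -0.3, 6.3, -0.0, -0.7, -8.1, 88]
[31.6, 0.5, 12.1, -0.2, -1.2, -16.1, 88]
[49.4, 2.6, 16.9, -0.5, -1.8, -24.1, 88]
[67.3, 6.1, 20.7, -0.9, -2.5, -31.9, 88]
[84.5, 11.4, 23.3, -1.4, -3.3, -39.8, 88]
[100.1, 18.6, 24.6, -2.0, -4.5, -47.6, 88]
[113.3, 27.6, 24.5, -2.5, -6.0, -55.5, 88]
[123.4, 38.6, 23.1, -3.0, -7.9, -63.4, 88]
[129.8, 51.5, 20.5, -3.2, -10.3, -71.4, 88]
[132.3, 66.4, 16.6, -3.2, -13.2, -79.5, 88]
[130.7, 83.0, 11.3, -2.8, -16.6, -87.6, 88]
[125.2, 101.4, 4.5, -1.8, -20.6, -95.9, 88]
```

```bash
cat > nx2.py <<'E'
from s6 import *
import sys
z=np.load('path.npz');P,R=z['p'],z['R'];k=int(sys.argv[1])
p,Rc,s=show()
for i in range(k,36):
    tip=P[i]-52.75*R[i][:,0]; d=pose(.6,.13).T@(tip-C)  # ring frame x: up in ring plane, y: right, z: axis
    print(i+1,row(p,Rc,P[i],R[i]),'tip',tip.round(0),'ringframe up,right,axis',d.round(0))
E
python3 nx2.py 24
```

```text
t 7.2 p [708.5  47.6 333.5] slant 26.1 yaw -0.205 roll y.z -0.867 q [-0.72  0.33  0.43  2.18  2.27  0.52  1.74] F [ 0.  -0.1  0.2]
25 [14.4, 1.8, 4.9, -0.4, -1.8, -11.1, 88] tip [719.  85. 330.] ringframe up,right,axis [ 201. -101.  -22.]
26 [31.0, 1.7, 11.0, -0.5, -2.4, -19.2, 88] tip [715.  70. 317.] ringframe up,right,axis [187. -86. -19.]
27 [48.8, 2.9, 16.2, -0.8, -3.0, -27.1, 88] tip [710.  53. 304.] ringframe up,right,axis [172. -69. -18.]
28 [66.8, 5.5, 20.3, -1.1, -3.6, -35.0, 88] tip [703.  35. 290.] ringframe up,right,axis [155. -53. -17.]
29 [84.2, 9.9, 23.2, -1.6, -4.5, -42.8, 88] tip [694.  18. 275.] ringframe up,right,axis [137. -37. -18.]
30 [100.1, 16.2, 24.7, -2.1, -5.6, -50.7, 88] tip [684.   2. 260.] ringframe up,right,axis [118. -22. -19.]
31 [113.8, 24.6, 24.8, -2.6, -7.1, -58.6, 88] tip [673. -12. 245.] ringframe up,right,axis [ 98. -10. -22.]
32 [124.4, 35.0, 23.6, -3.0, -9.1, -66.5, 88] tip [660. -23. 231.] ringframe up,right,axis [ 78.  -1. -25.]
33 [131.6, 47.6, 20.9, -3.2, -11.5, -74.4, 88] tip [647. -30. 216.] ringframe up,right,axis [ 58.   5. -29.]
34 [135.0, 62.2, 17.0, -3.2, -14.4, -82.5, 88] tip [633. -34. 202.] ringframe up,right,axis [ 39.   7. -33.]
35 [134.4, 78.8, 11.5, -2.8, -17.9, -90.6, 88] tip [619. -34. 189.] ringframe up,right,axis [ 20.   5. -37.]
36 [129.9, 97.4, 4.5, -1.8, -21.9, -98.9, 88] tip [605. -30. 176.] ringframe up,right,axis [  2.  -1. -40.]
```

Request:
apply_moves([
  [[14,2,5,-0.4,-1.8,-10.5,88],[31,2,11,-0.5,-2.4,-19.2,88],[49,3,16,-0.8,-3,-27.1,88],[67,5.5,20,-1.1,-3.6,-35,88],[84,10,23,-1.6,-4.5,-42.8,88],[100,16,24.5,-2.1,-5.6,-50.7,88],[114,24.5,25,-2.6,-7.1,-58.6,88],[124.5,35,23.5,-3,-9.1,-66.5,88],[131.5,47.5,21,-3.2,-11.5,-74.4,88],[135,62,17,-3.2,-14.4,-82.5,88]],
])

```text
time_s: 8.45
tcp_pos: [658.5, -58.9, 240.5]
tcp_rot: [-0.119, 0.858, -0.211, 0.453]
wrist_force: [-0.3, 0.4, 0.6]
gripper_width: 88.2
```

```bash
cat > st.py <<'E'
from s6 import *
p,R,s=show()
np.savez('wpc.npz',p=p,R=R)
tip=p-52.75*R[:,0]; print('tip',tip.round(1),'ringframe(up,right,axis)',(pose(.6,.13).T@(tip-C)).round(1),'fkerr',(fk(np.array(s['qpos']),L)[0]-p).round(1),'roll',np.degrees(np.arctan2(*(pose(.65,.12).T@R)[[1,0],0])).round(1))
E
python3 st.py; python3 - <<'E'
from h import *
p,R,s=cur();np.savez('wp2.npz',p=p,R=R);grab('wrist','w2');grab('scene','scene2')
E
```

```text
t 8.45 p [658.5 -58.9 240.5] slant 34.1 yaw 0.015 roll y.z -0.395 q [-0.34  0.4   0.46  2.31  3.49  0.55  2.25] F [-0.3  0.4  0.6]
tip [632.1 -34.1 202.1] ringframe(up,right,axis) [ 38.    6.6 -33.1] fkerr [ 0.3  4.1 -0.9] roll 31.9
```

View pics/w2.png

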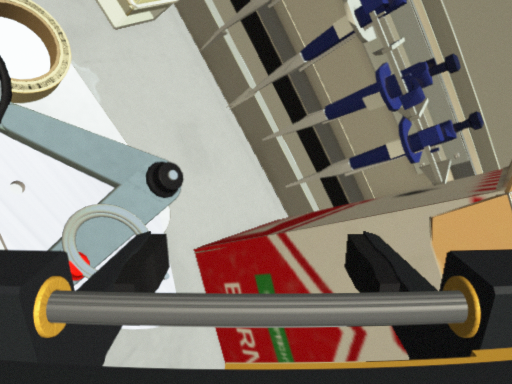

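View pics/scene2.png

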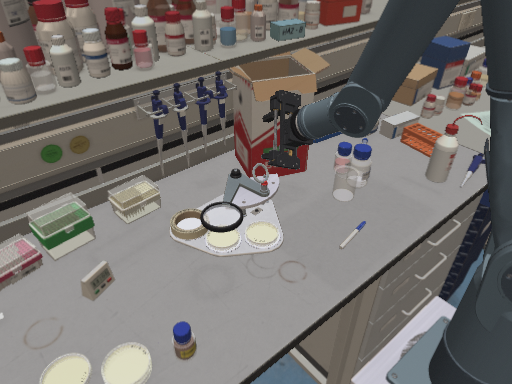

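```bash
python3 - <<'E'
from h import *
q=np.load('wp2.npz')
f=lambda v:wproj('wp2.npz',q['p']+q['R']@np.array(v,float)).round(1)[0]
for v in [(-44,9,0),(-44,-9,0),(-61.5,-9,0),(-61.5,9,0),(-52.75,0,0),(-44,-9,-20),(-44,-9,-40),(-61.5,-9,-40)]: print(v,f(v))
a=cv2.imread('pics/w2.png')[190:370,0:240]; cv2.imwrite('pics/w2c.png',cv2.resize(a,None,fx=3.3,fy=3.3,interpolation=cv2.INTER_CUBIC))
print((f((-44,-9,0))-[0,190])*3.3,(f((-61.5,-9,0))-[0,190])*3.3)
for n,uv in (('ring',(104,245)),('hub',(170,178))):
    print(n,wz('wp2.npz',*uv,152 if n=='ring' else 119))
print(wproj('wp2.npz',C))
E
```

```text
(-44, 9, 0) [169.  267.1]
(-44, -9, 0) [165.9 234.2]
(-61.5, -9, 0) [130.7 234. ]
(-61.5, 9, 0) [134.9 266.7]
(-52.75, 0, 0) [150.1 250.8]
(-44, -9, -20) [153.7 252.8]
(-44, -9, -40) [137.9 277.1]
(-61.5, -9, -40) [ 92.6 276.3]
[547.47 145.86] [431.31 145.2 ]
ring [634.8503061  -25.63237977 152.        ]
hub [726.79405957 -16.5436694  119.        ]
[[107.95549057 244.50737002]]
```

View pics/w2c.png

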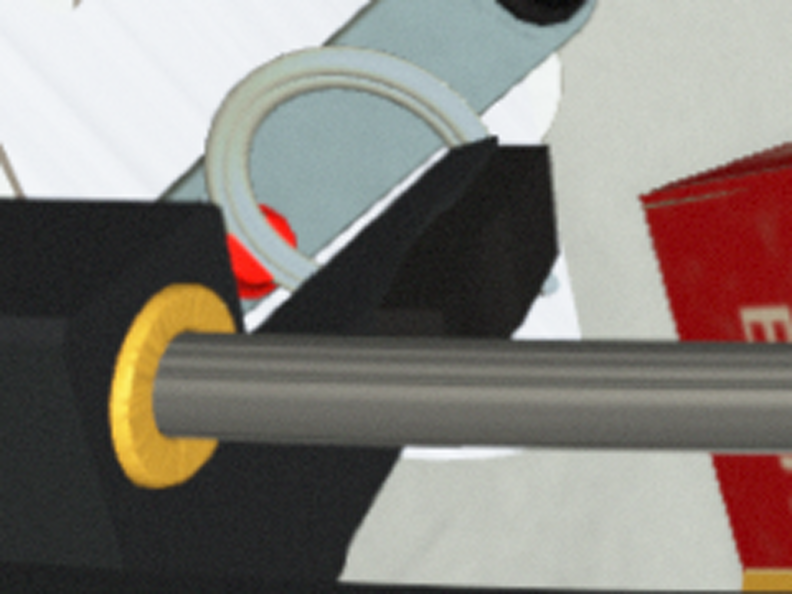

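```bash
cat > ov.py <<'E'
from h import *
def ringpts(Cc,yaw,r,n=60):
    R=pose(.6,yaw);t=np.linspace(0,2*np.pi,n);return Cc+r*(np.cos(t)[:,None]*R[:,0]+np.sin(t)[:,None]*R[:,1])
def overlay(tag,wp,Cc,yaw,box,sc,out):
    a=np.load(tag+'.npz')['p'][:,:,::-1];x0,x1,y0,y1=box
    b=cv2.resize(np.ascontiguousarray(a[y0:y1,x0:x1]),None,fx=sc,fy=sc,interpolation=cv2.INTER_CUBIC)
    for r,c in ((20,(0,255,0)),(28,(255,0,255))):
        P=ringpts(Cc,yaw,r); uv=wproj(wp,P) if wp else proj(tag.rstrip('0123456789'),P)
        cv2.polylines(b,[np.int32((uv-[x0,y0]+.5)*sc)],True,c,1)
    cv2.imwrite(out,b)
E
python3 - <<'E'
from ov import *
overlay('w2','wp2.npz',C,.13,(40,190,190,300),5,'pics/ov2.png')
overlay('w1','wp1.npz',C,.13,(140,290,140,240),4,'pics/ov1.png')
overlay('scene0',None,C,.13,(230,290,150,200),6,'pics/ovs.png')
a=cv2.imread('pics/ov1.png');b=cv2.imread('pics/ovs.png');h=np.zeros((max(a.shape[0],b.shape[0]),a.shape[1]+b.shape[1],3),np.uint8)
h[:a.shape[0],:a.shape[1]]=a;h[:b.shape[0],a.shape[1]:]=b;h=cv2.resize(h,None,fx=.8,fy=.8);print(h.shape);cv2.imwrite('pics/ov1s.png',h)
E
```

```text
(320, 768, 3)
```

View pics/ov2.png

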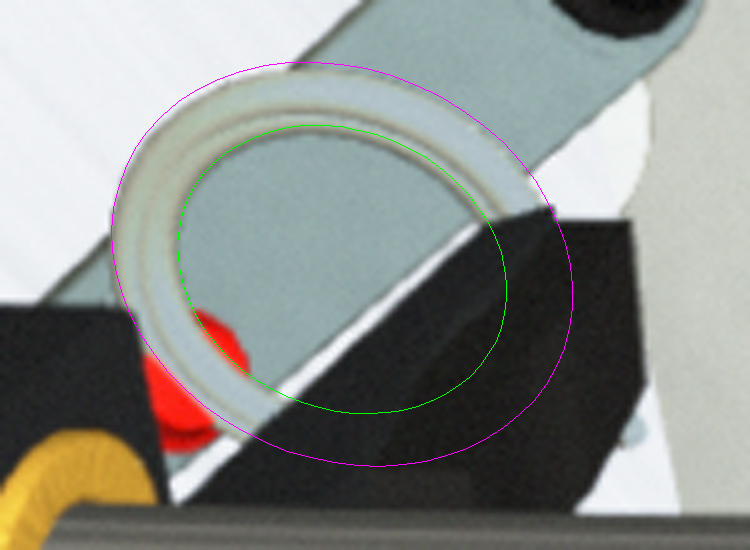

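View pics/ov1s.png

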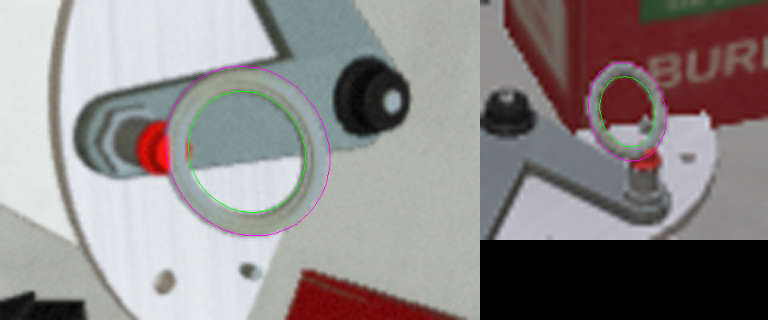

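```bash
cat > go.py <<'E'
from s6 import *
# targets list: (up,right,axis) tip pos in ring frame of ring C at arm angle th/lift, slant, yaw, roll
def tgt(th,lift,u,r,a,sl,ty,roll,off=50):
    Cc,yw=ringat(th,lift); R=pose(sl,ty)@Rz(np.radians(roll))
    return Cc+pose(.6,yw)@np.array([u,r,a])+off*R[:,0],R
def plan(ts):
    p,R,s=show(); q=np.array(s['qpos'])
    tr=track(q,ts,sub=3); pp,RR=p,R
    for t,x in zip(ts,tr):
        print(row(p,R,*t),'dp',np.linalg.norm(t[0]-pp).round(0),'da',np.degrees(np.linalg.norm(Rn.from_matrix(RR.T@t[1]).as_rotvec())).round(1),'err',np.round(err(x,*t),2),'q',x.round(2)); pp,RR=t
E
python3 - <<'E'
from go import *
print(ringat(0),C)
p,R,s=cur()
ts=[]
T=tgt(0,0,0,0,-38,.65,.12,15)
for k in (1/3,2/3,1): ts.append((p+(T[0]-p)*k,R@Rn.from_rotvec(Rn.from_matrix(R.T@T[1]).as_rotvec()*k).as_matrix()))
for a in (-20,0,15,30): ts.append(tgt(0,0,0,0,a,.65,.12,15))
plan(ts)
E
```

```text
(array([636.3100582 , -26.24487769, 152.        ]), 0.13) [637.  -26.8 152. ]
t 8.55 p [657.9 -59.5 239.8] slant 34.2 yaw 0.013 roll y.z -0.396 q [-0.34  0.4   0.46  2.31  3.49  0.55  2.25] F [-0.9 -0.2  0.4]
[-13.6, -0.3, -0.8, 1.2, -1.6, -5.7, 88] dp 14.0 da 6.1 err [0. 0.] q [-0.32  0.41  0.46  2.32  3.57  0.57  2.29]
[-27.1, -0.5, -1.6, 2.3, -3.1, -11.5, 88] dp 14.0 da 6.1 err [0. 0.] q [-0.31  0.42  0.46  2.33  3.64  0.58  2.34]
[-40.7, -0.8, -2.4, 3.5, -4.7, -17.2, 88] dp 14.0 da 6.1 err [0. 0.] q [-0.31  0.43  0.47  2.33  3.7   0.6   2.4 ]
[-41.6, -2.3, 15.5, 3.5, -4.7, -17.2, 88] dp 18.0 da 0.0 err [0. 0.] q [-0.31  0.47  0.46  2.3   3.68  0.61  2.39]
[-42.6, -3.9, 35.4, 3.5, -4.7, -17.2, 88] dp 20.0 da 0.0 err [0. 0.] q [-0.31  0.52  0.45  2.27  3.67  0.62  2.39]
[-43.4, -5.1, 50.3, 3.5, -4.7, -17.2, 88] dp 15.0 da 0.0 err [0. 0.] q [-0.31  0.55  0.45  2.24  3.66  0.62  2.38]
[-44.2, -6.3, 65.3, 3.5, -4.7, -17.2, 88] dp 15.0 da 0.0 err [0. 0.] q [-0.31  0.58  0.44  2.22  3.65  0.63  2.38]
```

```bash
sed -i 's/^piv=.*/piv=np.array([732.2,-14.4,0])/' s2.py
```

Request:
apply_moves([
  [[-13.5,0,-1,1.2,-1.6,-5.7,88],[-27,-0.5,-1.5,2.3,-3.1,-11.5,88],[-40.5,-0.5,-2.5,3.5,-4.7,-17.2,88],[-40.5,-0.5,-2.5,3.5,-4.7,-17.2,88]],
])

```text
time_s: 9.05
tcp_pos: [636.9, -39.2, 212.7]
tcp_rot: [-0.085, 0.893, -0.065, 0.437]
wrist_force: [1.3, 0.6, -0.1]
gripper_width: 87.7
```

```bash
python3 - <<'E'
from go import *
p,R,s=cur();np.savez('wp3.npz',p=p,R=R);grab('wrist','w3');grab('scene','scene3')
from ov import *
overlay('w3','wp3.npz',C,.13,(40,200,180,300),5,'pics/ov3.png')
a=cv2.imread('pics/scene3.png')[130:230,190:320]; cv2.imwrite('pics/scene3c.png',cv2.resize(a,None,fx=6,fy=6,interpolation=cv2.INTER_CUBIC))
tip=p-50*R[:,0]; print('ringframe(up,right,axis)',(pose(.6,.13).T@(tip-C)).round(1))
ts=[tgt(0,0,0,0,a,.65,.12,15) for a in (-20,0,15,30)]
plan(ts)
E
```

```text
ringframe(up,right,axis) [  1.   -1.1 -37.8]
t 9.15 p [637.4 -39.4 213.1] slant 37.1 yaw 0.12 roll y.z -0.208 q [-0.32  0.43  0.46  2.33  3.68  0.6   2.4 ] F [-0.  -0.2  0.7]
[-0.6, 0.8, 17.9, -0.0, -0.2, -0.1, 88] dp 18.0 da 0.2 err [0. 0.] q [-0.31  0.47  0.46  2.3   3.68  0.61  2.39]
[0.3, 0.4, 37.9, -0.0, -0.2, -0.1, 88] dp 20.0 da 0.0 err [0. 0.] q [-0.31  0.52  0.45  2.27  3.67  0.62  2.39]
[0.9, 0.1, 52.8, -0.0, -0.2, -0.1, 88] dp 15.0 da 0.0 err [0. 0.] q [-0.3   0.55  0.44  2.24  3.66  0.62  2.38]
[1.6, -0.2, 67.8, -0.0, -0.2, -0.1, 88] dp 15.0 da 0.0 err [0. 0.] q [-0.3   0.58  0.44  2.21  3.65  0.63  2.38]
```

View pics/ov3.png

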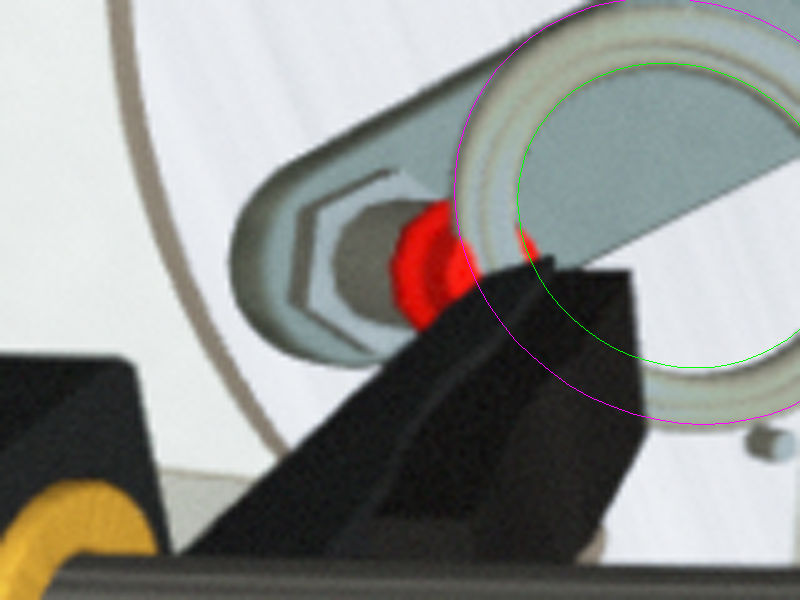

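View pics/scene3c.png

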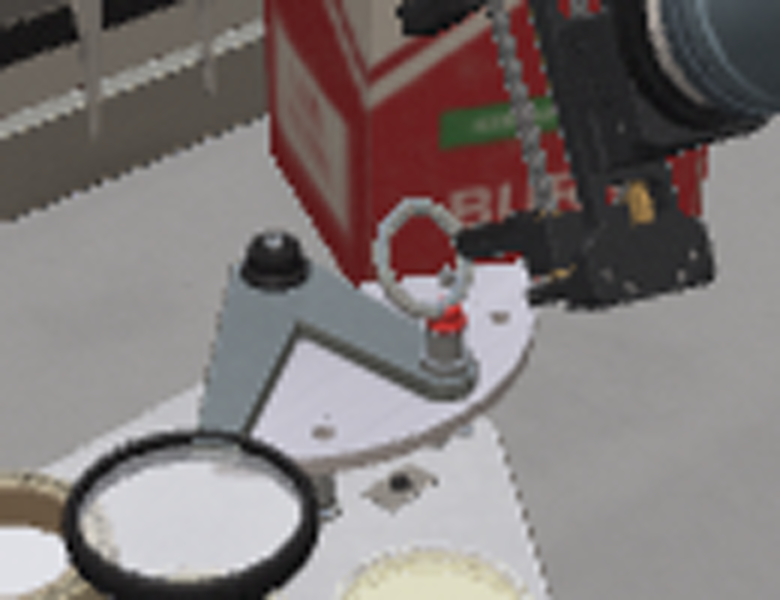

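Request:
apply_moves([
  [[-0.5,1,10,0,0,0,88],[-0.5,1,20,0,0,0,88],[0,0.5,30,0,0,0,88],[0,0.5,38,0,0,0,88],[0,0.5,45,0,0,0,88]],
])

```text
time_s: 9.78
tcp_pos: [672.8, -35.7, 184.4]
tcp_rot: [-0.084, 0.893, -0.063, 0.437]
wrist_force: [0.0, -0.3, -0.9]
gripper_width: 88.0
```

```bash
python3 - <<'E'
from go import *
p,R,s=cur();np.savez('wp4.npz',p=p,R=R);grab('wrist','w4');grab('scene','scene4')
from ov import *
overlay('w4','wp4.npz',C,.13,(40,200,180,300),5,'pics/ov4.png')
a=cv2.imread('pics/scene4.png')[130:230,190:320]; cv2.imwrite('pics/scene4c.png',cv2.resize(a,None,fx=6,fy=6,interpolation=cv2.INTER_CUBIC))
tip=p-50*R[:,0]; print('ringframe(up,right,axis)',(pose(.6,.13).T@(tip-C)).round(1))
ts=[tgt(0,0,0,0,a,.65,.12,15) for a in (15,30)]
plan(ts)
E
```

```text
ringframe(up,right,axis) [-2.   0.3  7.8]
t 9.875 p [672.7 -35.6 184.4] slant 37.2 yaw 0.12 roll y.z -0.205 q [-0.31  0.54  0.45  2.26  3.65  0.63  2.39] F [-0.7  0.   0.1]
[2.3, -0.7, 7.2, -0.0, -0.0, 0.1, 88] dp 8.0 da 0.1 err [0. 0.] q [-0.3   0.55  0.44  2.24  3.66  0.62  2.38]
[3.0, -1.0, 22.2, -0.0, -0.0, 0.1, 88] dp 15.0 da 0.0 err [0. 0.] q [-0.3   0.58  0.44  2.21  3.65  0.63  2.38]
```

View pics/ov4.png

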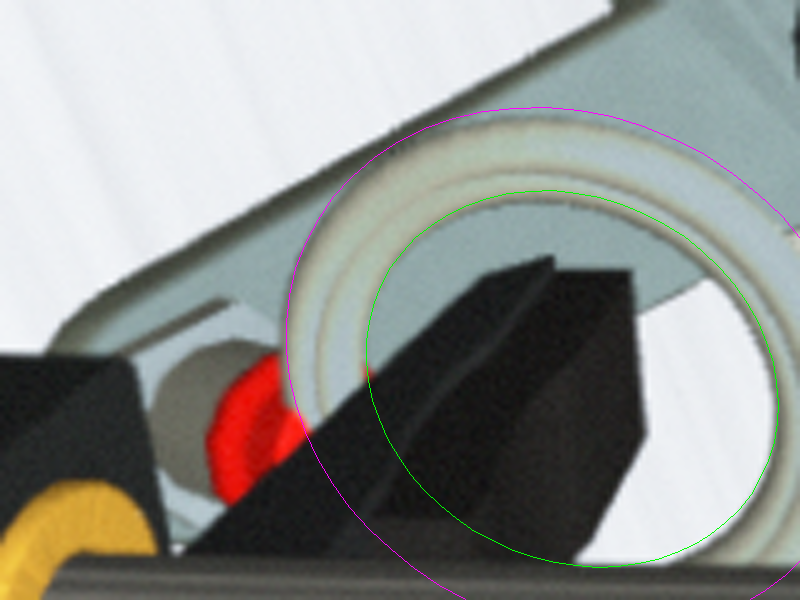

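View pics/scene4c.png

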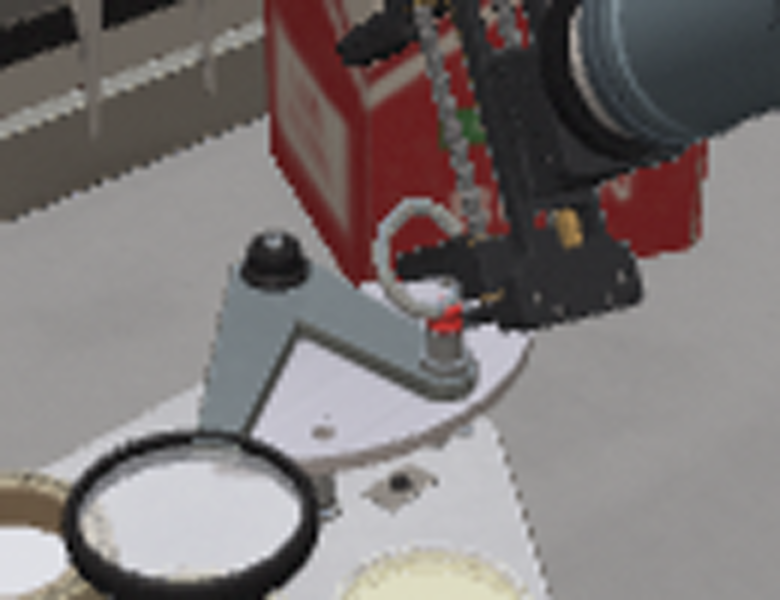

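Request:
apply_moves([
  [[2,-0.5,8,0,0,0,88],[3,-0.5,16,0,0,0,88],[4,-0.5,24,0,0,0,88],[4,-0.5,24,0,0,0,88]],
])

```text
time_s: 10.38
tcp_pos: [694.3, -33.5, 173.3]
tcp_rot: [-0.084, 0.893, -0.063, 0.437]
wrist_force: [0.0, -0.2, -0.2]
gripper_width: 88.2
```

```bash
python3 - <<'E'
from go import *
p,R,s=cur()
tip=p-50*R[:,0]; print('ringframe(up,right,axis)',(pose(.6,.13).T@(tip-C)).round(1))
ts=[(p+np.array([0,0,z]),R) for z in (5,10,14,18,20,22,24,26,28)]
plan(ts)
E
```

```text
ringframe(up,right,axis) [ 1.   0.9 31.8]
t 10.375 p [694.3 -33.5 173.3] slant 37.2 yaw 0.12 roll y.z -0.205 q [-0.31  0.59  0.44  2.21  3.64  0.63  2.38] F [ 0.  -0.2 -0.2]
[3.8, -1.0, -3.0, 0.0, 0.0, 0.0, 88] dp 5.0 da 0.0 err [0. 0.] q [-0.3   0.57  0.44  2.21  3.66  0.62  2.37]
[7.7, -2.1, -6.0, 0.0, 0.0, 0.0, 88] dp 5.0 da 0.0 err [0. 0.] q [-0.3   0.56  0.43  2.21  3.67  0.6   2.37]
[10.8, -2.9, -8.5, 0.0, 0.0, 0.0, 88] dp 4.0 da 0.0 err [0. 0.] q [-0.3   0.55  0.43  2.21  3.68  0.59  2.36]
[13.9, -3.7, -10.9, 0.0, 0.0, 0.0, 88] dp 4.0 da 0.0 err [0. 0.] q [-0.3   0.54  0.43  2.21  3.68  0.58  2.36]
[15.4, -4.1, -12.1, 0.0, 0.0, 0.0, 88] dp 2.0 da 0.0 err [0. 0.] q [-0.3   0.54  0.43  2.2   3.69  0.58  2.36]
[16.9, -4.5, -13.3, 0.0, 0.0, 0.0, 88] dp 2.0 da 0.0 err [0. 0.] q [-0.3   0.53  0.43  2.2   3.69  0.57  2.35]
[18.5, -4.9, -14.5, 0.0, 0.0, 0.0, 88] dp 2.0 da 0.0 err [0. 0.] q [-0.3   0.53  0.43  2.2   3.7   0.57  2.35]
[20.0, -5.3, -15.7, 0.0, 0.0, 0.0, 88] dp 2.0 da 0.0 err [0. 0.] q [-0.3   0.52  0.43  2.2   3.7   0.56  2.35]
[21.6, -5.7, -16.9, 0.0, 0.0, 0.0, 88] dp 2.0 da 0.0 err [0. 0.] q [-0.3   0.52  0.43  2.2   3.7   0.56  2.35]
```

Raise 14 mm to about contact and read the force.

Request:
apply_moves([
  [[4,-1,-3,0,0,0,88],[8,-2,-6,0,0,0,88],[11,-3,-8.5,0,0,0,88],[11,-3,-8.5,0,0,0,88]],
])

```text
time_s: 10.88
tcp_pos: [693.2, -33.9, 187.4]
tcp_rot: [-0.084, 0.894, -0.063, 0.436]
wrist_force: [1.5, -0.9, -6.2]
gripper_width: 87.9
```

Request:
apply_moves([
  [[1.5,-0.4,-1.2,0,0,0,88],[3,-0.8,-2.4,0,0,0,88],[3,-0.8,-2.4,0,0,0,88]],
])

```text
time_s: 11.25
tcp_pos: [693.4, -33.7, 191.3]
tcp_rot: [-0.084, 0.894, -0.063, 0.436]
wrist_force: [0.4, -0.6, -7.9]
gripper_width: 88.1
```

```bash
python3 - <<'E'
from go import *
p,R,s=show()
tip=p-50*R[:,0]; print('ringframe(up,right,axis)',(pose(.6,.13).T@(tip-C)).round(1))
E
```

```text
t 11.25 p [693.4 -33.7 191.3] slant 37.2 yaw 0.12 roll y.z -0.205 q [-0.31  0.54  0.43  2.21  3.67  0.58  2.36] F [ 0.4 -0.6 -7.9]
ringframe(up,right,axis) [15.3  1.  20.9]
```

Request:
apply_moves([
  [[1.5,-0.4,-1.2,0,0,0,88],[3,-0.8,-2.4,0,0,0,88],[3,-0.8,-2.4,0,0,0,88]],
])

```text
time_s: 11.62
tcp_pos: [693.5, -33.7, 195.5]
tcp_rot: [-0.084, 0.894, -0.063, 0.437]
wrist_force: [-2.2, -0.7, -7.8]
gripper_width: 87.9
```

```bash
python3 - <<'E'
from go import *
p,R,s=show();np.savez('wp5.npz',p=p,R=R);grab('wrist','w5');grab('scene','scene5')
fs=[]
a=cv2.imread('pics/scene5.png')[140:210,220:300]; b=cv2.imread('pics/scene4.png')[140:210,220:300];h=np.hstack([b,a])
cv2.imwrite('pics/s45.png',cv2.resize(h,None,fx=5,fy=5,interpolation=cv2.INTER_CUBIC))
from ov import *
for l in (8,): overlay('w5','wp5.npz',C+[0,0,l],.13,(40,200,180,300),5,'pics/ov5.png')
E
```

```text
t 11.625 p [693.5 -33.7 195.5] slant 37.2 yaw 0.12 roll y.z -0.205 q [-0.31  0.53  0.43  2.21  3.68  0.57  2.36] F [-2.2 -0.7 -7.8]
```

View pics/s45.png

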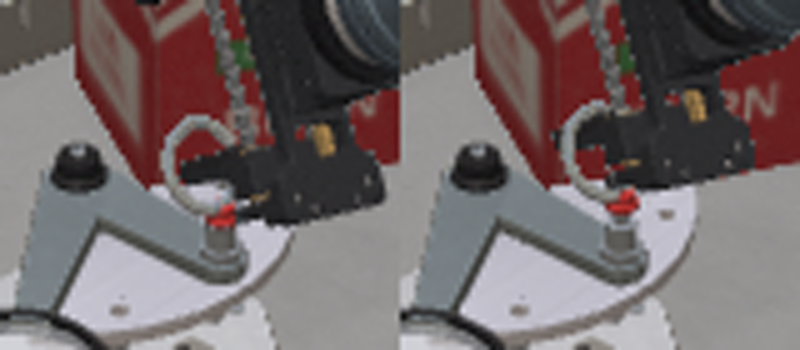

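View pics/ov5.png

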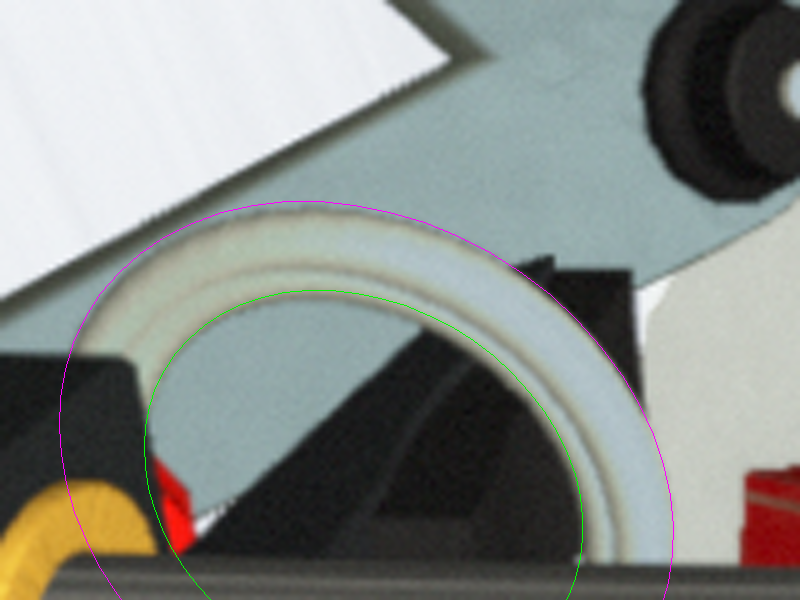

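Request:
apply_moves([
  [[1.5,-0.4,-1.2,0,0,0,88],[3.5,-0.9,-2.8,0,0,0,88],[3.5,-0.9,-2.8,0,0,0,88],[3.5,-0.9,-2.8,0,0,0,88]],
])

```text
time_s: 12.22
tcp_pos: [693.6, -33.7, 200.1]
tcp_rot: [-0.084, 0.893, -0.063, 0.437]
wrist_force: [-1.7, -0.9, -8.2]
gripper_width: 87.9
```

```bash
python3 - <<'E'
from go import *
p,R,s=show();np.savez('wp6.npz',p=p,R=R);grab('wrist','w6');
from ov import *
overlay('w6','wp6.npz',C+[0,0,12.5],.13,(40,200,180,300),5,'pics/ov6.png')
# px per mm lift
t=ringpts(C+[0,0,12.5],.13,28);t2=t+[0,0,1]
print((wproj('wp6.npz',t)[:,1].min()-wproj('wp6.npz',t2)[:,1].min())*5)
# plan swing
tip=p-50*R[:,0]; print('ringframe',(pose(.6,.13).T@(tip-C-[0,0,12.5])).round(1))
ts=[]
rel=tip-piv; 
for k in range(1,13):
    th=.6*k/12; ty=.12+.23*k/12
    tp=piv+Rz(th)@rel; RR=Rz(ty-.12)@R
    ts.append((tp+50*RR[:,0],RR))
plan(ts)
E
```

```text
t 12.225 p [693.6 -33.7 200.1] slant 37.2 yaw 0.12 roll y.z -0.205 q [-0.31  0.52  0.43  2.21  3.69  0.56  2.35] F [-1.7 -0.9 -8.2]
-0.341729799113466
ringframe [12.4  1.  23.2]
t 12.275 p [693.6 -33.6 200. ] slant 37.2 yaw 0.12 roll y.z -0.205 q [-0.31  0.52  0.43  2.21  3.69  0.56  2.35] F [-1.2 -0.3 -9.7]
[1.1, 2.8, 0.3, 0.8, -0.2, -0.7, 88] dp 3.0 da 1.1 err [0. 0.] q [-0.27  0.52  0.42  2.2   3.74  0.57  2.33]
[2.1, 5.5, 0.7, 1.7, -0.4, -1.3, 88] dp 3.0 da 1.1 err [0. 0.] q [-0.24  0.52  0.41  2.19  3.79  0.58  2.32]
[3.3, 8.2, 1.3, 2.5, -0.7, -2.0, 88] dp 3.0 da 1.1 err [0. 0.] q [-0.22  0.52  0.4   2.18  3.83  0.59  2.31]
[4.6, 10.8, 2.0, 3.4, -0.9, -2.7, 88] dp 3.0 da 1.1 err [0. 0.] q [-0.19  0.53  0.39  2.17  3.88  0.6   2.29]
[5.9, 13.3, 2.9, 4.2, -1.1, -3.3, 88] dp 3.0 da 1.1 err [0. 0.] q [-0.17  0.53  0.38  2.16  3.92  0.61  2.27]
[7.3, 15.8, 3.8, 5.1, -1.3, -4.0, 88] dp 3.0 da 1.1 err [0. 0.] q [-0.15  0.53  0.37  2.15  3.97  0.62  2.26]
[8.8, 18.2, 4.9, 5.9, -1.6, -4.6, 88] dp 3.0 da 1.1 err [0. 0.] q [-0.13  0.54  0.37  2.14  4.01  0.63  2.24]
[10.4, 20.5, 6.1, 6.8, -1.8, -5.3, 88] dp 3.0 da 1.1 err [0. 0.] q [-0.11  0.54  0.36  2.13  4.05  0.64  2.23]
[12.0, 22.7, 7.5, 7.6, -2.0, -6.0, 88] dp 3.0 da 1.1 err [0. 0.] q [-0.09  0.55  0.36  2.11  4.09  0.65  2.21]
[13.7, 24.8, 8.9, 8.5, -2.2, -6.6, 88] dp 3.0 da 1.1 err [0. 0.] q [-0.07  0.55  0.35  2.1   4.13  0.66  2.19]
[15.5, 26.8, 10.5, 9.3, -2.5, -7.3, 88] dp 3.0 da 1.1 err [0. 0.] q [-0.06  0.56  0.35  2.09  4.17  0.67  2.18]
[17.3, 28.7, 12.1, 10.1, -2.7, -8.0, 88] dp 3.0 da 1.1 err [0. 0.] q [-0.04  0.57  0.35  2.07  4.21  0.69  2.16]
```

View pics/ov6.png

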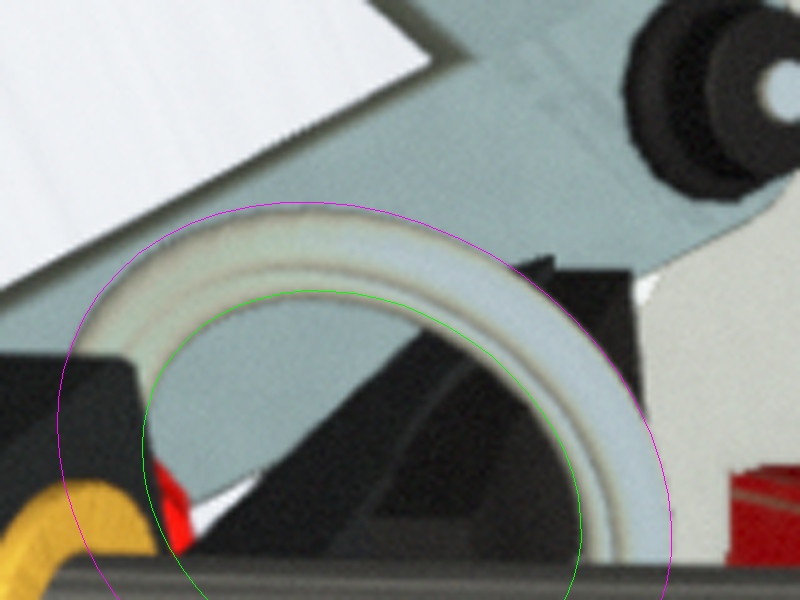

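Request:
apply_moves([
  [[1,2.8,0.3,0.8,-0.2,-0.7,88],[2,5.5,0.7,1.7,-0.4,-1.3,88],[3.3,8.2,1.3,2.5,-0.7,-2,88],[4.6,10.8,2,3.4,-0.9,-2.7,88],[5.9,13.3,2.9,4.2,-1.1,-3.3,88],[7.3,15.8,3.8,5.1,-1.3,-4,88]],
])

```text
time_s: 13.02
tcp_pos: [699.3, -50.4, 199.0]
tcp_rot: [-0.109, 0.896, -0.011, 0.43]
wrist_force: [-6.0, -1.8, -8.6]
gripper_width: 87.9
```

```bash
python3 - <<'E'
from go import *
p,R,s=show();grab('scene','scene7');grab('side','side7')
a=cv2.imread('pics/scene7.png')[140:260,165:295];cv2.imwrite('pics/scene7c.png',cv2.resize(a,None,fx=5,fy=5,interpolation=cv2.INTER_CUBIC))
tip=p-50*R[:,0]; C7,_=ringat(.3,12.5);print('ringframe',(pose(.6,.43).T@(tip-C7)).round(1))
E
```

```text
t 13.025 p [699.3 -50.4 199. ] slant 37.3 yaw 0.236 roll y.z -0.205 q [-0.15  0.53  0.37  2.16  3.96  0.62  2.27] F [-6.  -1.8 -8.6]
ringframe [10.8  0.8 22.8]
```

View pics/scene7c.png

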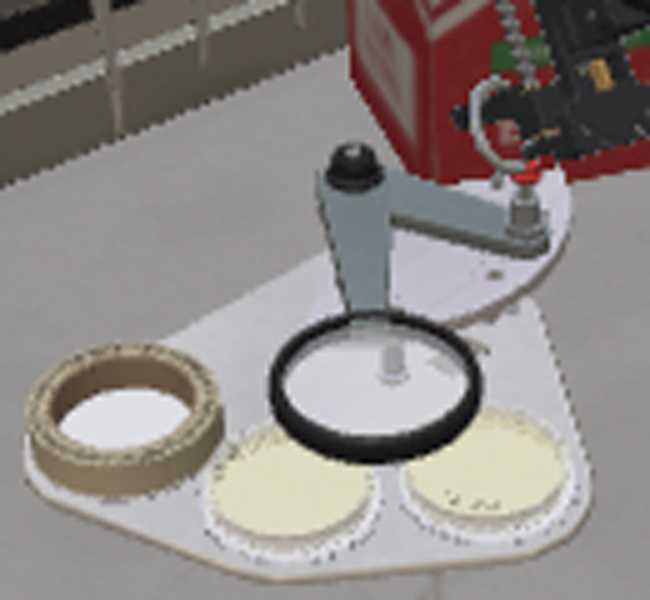

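```bash
python3 - <<'E'
from go import *
p,R,s=cur()
tip=p-50*R[:,0]; rel=tip-piv; ts=[]
for k in range(1,8):
    d=.05*min(k,6.2); 
    tp=piv+Rz(d)@rel+[0,0,1]; RR=Rz(.115*d/.3)@R
    ts.append((tp+50*RR[:,0],RR))
plan(ts)
E
```

```text
t 13.125 p [699.7 -51.7 199.3] slant 37.3 yaw 0.233 roll y.z -0.204 q [-0.15  0.53  0.37  2.15  3.95  0.62  2.27] F [-5.1 -2.5 -7.3]
[2.2, 2.4, 0.3, 0.8, -0.2, -0.7, 88] dp 3.0 da 1.1 err [0. 0.] q [-0.13  0.54  0.37  2.14  4.01  0.63  2.24]
[3.6, 5.0, 1.3, 1.7, -0.4, -1.3, 88] dp 3.0 da 1.1 err [0. 0.] q [-0.11  0.54  0.36  2.13  4.05  0.64  2.23]
[5.2, 7.4, 2.5, 2.5, -0.7, -2.0, 88] dp 3.0 da 1.1 err [0. 0.] q [-0.09  0.55  0.36  2.11  4.09  0.65  2.21]
[6.8, 9.8, 3.7, 3.4, -0.9, -2.7, 88] dp 3.0 da 1.1 err [0. 0.] q [-0.07  0.55  0.35  2.1   4.13  0.66  2.19]
[8.5, 12.1, 5.1, 4.2, -1.1, -3.3, 88] dp 3.0 da 1.1 err [0. 0.] q [-0.06  0.56  0.35  2.09  4.17  0.67  2.18]
[10.3, 14.2, 6.6, 5.1, -1.3, -4.0, 88] dp 3.0 da 1.1 err [0. 0.] q [-0.04  0.57  0.35  2.07  4.21  0.68  2.16]
[10.6, 14.6, 6.9, 5.2, -1.4, -4.1, 88] dp 1.0 da 0.2 err [0. 0.] q [-0.04  0.57  0.35  2.07  4.22  0.69  2.16]
```

Request:
apply_moves([
  [[2.2,2.4,0.3,0.8,-0.2,-0.7,88],[3.6,5,1.3,1.7,-0.4,-1.3,88],[5.2,7.4,2.5,2.5,-0.7,-2,88],[6.8,9.8,3.7,3.4,-0.9,-2.7,88],[8.5,12.1,5.1,4.2,-1.1,-3.3,88],[10.3,14.2,6.6,5.1,-1.3,-4,88],[10.3,14.2,6.6,5.1,-1.3,-4,88]],
])

```text
time_s: 14.0
tcp_pos: [711.8, -67.2, 199.7]
tcp_rot: [-0.132, 0.895, 0.039, 0.424]
wrist_force: [-7.1, -5.3, -8.4]
gripper_width: 87.8
```

```bash
python3 - <<'E'
from go import *
p,R,s=show();np.savez('wp8.npz',p=p,R=R);grab('scene','scene8');grab('wrist','w8')
a=cv2.imread('pics/scene8.png')[140:260,165:315];cv2.imwrite('pics/scene8c.png',cv2.resize(a,None,fx=5,fy=5,interpolation=cv2.INTER_CUBIC))
tip=p-50*R[:,0]; C7,_=ringat(.6,12.5);print('ringframe',(pose(.6,.73).T@(tip-C7)).round(1))
from ov import *
overlay('w8','wp8.npz',C7,.73,(0,200,140,300),4,'pics/ov8.png')
lens0=piv+[0,0,0]; f=lambda th:piv+180*np.array([np.cos(2.15+.13+th),np.sin(2.15+.13+th),0])
print('lens nominal',f(0),f(.6))
E
```

```text
t 14.0 p [711.8 -67.2 199.7] slant 37.3 yaw 0.345 roll y.z -0.203 q [-0.04  0.57  0.35  2.08  4.2   0.68  2.17] F [-7.1 -5.3 -8.4]
ringframe [10.4  2.9 21. ]
lens nominal [614.97866111 122.19852747   0.        ] [558.32372377  32.15148294   0.        ]
```

View pics/scene8c.png

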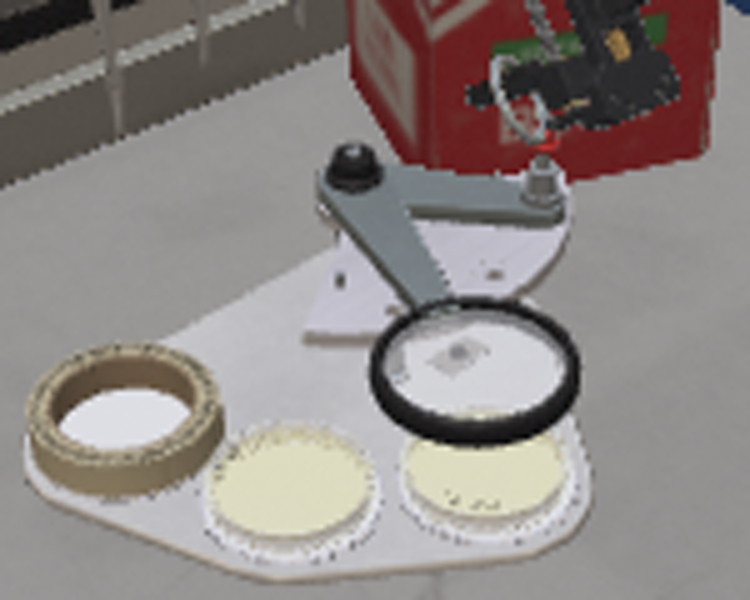

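View pics/ov8.png

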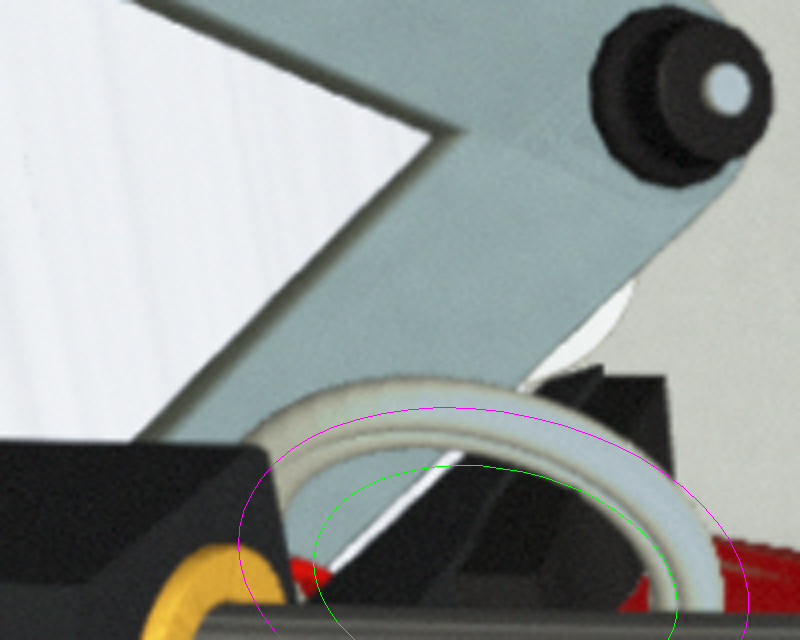

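```bash
cat > lens.py <<'E'
from go import *
def lens(tag):
    # dark ring fit: black pixels near lens in scene view
    a=np.load(tag+'.npz')['p'].astype(int); m=(a.max(2)<60).astype(np.uint8)
    m[:, :195]=0; m[:,285:]=0; m[:196]=0; m[240:]=0
    n,l,st,c=cv2.connectedComponentsWithStats(m); k=1+st[1:,4].argmax()
    pts=np.argwhere(l==k)[:,::-1].astype(np.float32); h=cv2.convexHull(pts)
    (cx,cy),ax,an=cv2.fitEllipse(h); X=w('', 'scene',cx,cy,z=95); b=np.arctan2(X[1]-piv[1],X[0]-piv[0])
    return (cx,cy),ax,X,b,np.hypot(*(X-piv)[:2])
E
python3 - <<'E'
from lens import *
b0=None
for t in ('scene0','scene4','scene7','scene8'):
    r=lens(t); b0=b0 or r[3]; print(t,np.round(r[0],1),np.round(r[1],1),r[2].round(1),'theta',round(r[3]-b0,3),'rad',r[4].round(1))
from ov import *
C7,_=ringat(.55,12.5)
for th in (.54,): 
    C7,_=ringat(th,12.5);overlay('w8','wp8.npz',C7,.13+th,(0,200,140,300),4,'pics/ov8b.png')
E
```

```text
scene0 [221.3 216.8] [29.8 42.6] [612.4 125.7  95. ] theta 0.0 rad 184.4
scene4 [221.3 216.7] [29.8 42.5] [612.5 125.7  95. ] theta -0.0 rad 184.3
scene7 [239.7 217. ] [30.  42.3] [581.3  90.5  95. ] theta 0.256 rad 183.8
scene8 [259.6 213.8] [30. 42.] [558.4  43.1  95. ] theta 0.544 rad 183.0
```

View pics/ov8b.png

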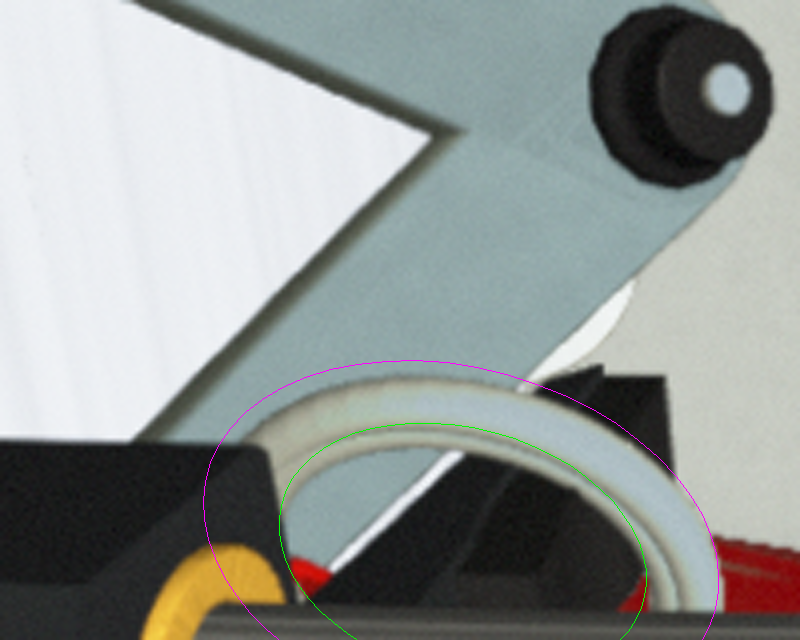

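```bash
python3 - <<'E'
from go import *
p,R,s=cur()
tip=p-50*R[:,0]; rel=tip-piv; ts=[]
for k in (1,2,3):
    tp=piv+Rz(.054*k/3)@rel; ts.append((tp+50*R[:,0],R))
plan(ts)
E
```

```text
t 14.1 p [711.7 -67.1 199.7] slant 37.3 yaw 0.345 roll y.z -0.203 q [-0.05  0.57  0.35  2.08  4.2   0.68  2.17] F [-6.8 -5.9 -9.8]
[0.6, 1.1, 0.4, 0.0, 0.0, 0.0, 88] dp 1.0 da 0.0 err [0. 0.] q [-0.04  0.57  0.35  2.07  4.21  0.68  2.16]
[1.3, 2.1, 0.9, 0.0, 0.0, 0.0, 88] dp 1.0 da 0.0 err [0. 0.] q [-0.04  0.57  0.35  2.07  4.21  0.68  2.16]
[1.9, 3.2, 1.4, 0.0, 0.0, 0.0, 88] dp 1.0 da 0.0 err [0. 0.] q [-0.04  0.57  0.35  2.06  4.22  0.68  2.16]
```

Request:
apply_moves([
  [[0.8,1.3,0.5,0,0,0,88],[1.5,2.6,1.1,0,0,0,88],[2.3,3.9,1.7,0,0,0,88],[2.3,3.9,1.7,0,0,0,88]],
])

```text
time_s: 14.6
tcp_pos: [714.7, -70.7, 199.3]
tcp_rot: [-0.131, 0.896, 0.039, 0.423]
wrist_force: [-8.2, -6.4, -8.8]
gripper_width: 88.3
```

```bash
python3 - <<'E'
from lens import *
p,R,s=show();np.savez('wp9.npz',p=p,R=R);grab('scene','scene9');grab('wrist','w9')
b0=lens('scene0')[3]
r=lens('scene9');print(r[2].round(1),'theta',round(r[3]-b0,3))
E
```

```text
t 14.6 p [714.7 -70.7 199.3] slant 37.4 yaw 0.344 roll y.z -0.202 q [-0.04  0.57  0.35  2.07  4.21  0.68  2.16] F [-8.2 -6.4 -8.8]
[555.7  34.8  95. ] theta 0.592
```

Request:
apply_moves([
  [[-1.2,0.3,0.9,0,0,0,88],[-2.3,0.6,1.8,0,0,0,88],[-2.3,0.6,1.8,0,0,0,88]],
])

```text
time_s: 15.08
tcp_pos: [714.7, -70.8, 196.3]
tcp_rot: [-0.131, 0.896, 0.039, 0.423]
wrist_force: [-8.8, -5.5, -7.6]
gripper_width: 88.0
```

```bash
python3 - <<'E'
from lens import *
p,R,s=show();grab('scene','scene10')
b0=lens('scene0')[3]
r=lens('scene10');print(r[2].round(1),'theta',round(r[3]-b0,3)); print(R[2].round(3))
E
```

```text
t 15.075 p [714.7 -70.8 196.3] slant 37.4 yaw 0.344 roll y.z -0.202 q [-0.04  0.58  0.35  2.07  4.2   0.69  2.17] F [-8.8 -5.5 -7.6]
[555.7  34.8  95. ] theta 0.591
[ 0.768 -0.202 -0.607]
```

Request:
apply_moves([
  [[-1.5,0.4,1.2,0,0,0,88],[-3.1,0.8,2.4,0,0,0,88],[-3.1,0.8,2.4,0,0,0,88]],
])

```text
time_s: 15.5
tcp_pos: [714.8, -70.8, 192.5]
tcp_rot: [-0.131, 0.895, 0.039, 0.424]
wrist_force: [-9.3, -6.4, -7.2]
gripper_width: 88.0
```

Request:
apply_moves([
  [[-1.5,0.4,1.2,0,0,0,88],[-3.1,0.8,2.4,0,0,0,88],[-3.1,0.8,2.4,0,0,0,88]],
])

```text
time_s: 15.88
tcp_pos: [714.9, -70.9, 188.7]
tcp_rot: [-0.131, 0.895, 0.039, 0.424]
wrist_force: [-9.2, -6.5, -5.9]
gripper_width: 88.0
```

```bash
python3 - <<'E'
from lens import *
p,R,s=show();grab('scene','scene11')
b0=lens('scene0')[3]
r=lens('scene11');print(r[2].round(1),'theta',round(r[3]-b0,3)); print(R[2].round(3))
E
```

```text
t 15.875 p [714.9 -70.9 188.7] slant 37.3 yaw 0.344 roll y.z -0.202 q [-0.04  0.59  0.35  2.07  4.18  0.7   2.19] F [-9.2 -6.5 -5.9]
[555.4  34.3  95. ] theta 0.595
[ 0.769 -0.202 -0.606]
```

Request:
apply_moves([
  [[-2.3,0.6,1.8,0,0,0,88],[-4.6,1.2,3.6,0,0,0,88],[-4.6,1.2,3.6,0,0,0,88]],
])

```text
time_s: 16.3
tcp_pos: [716.8, -70.2, 185.0]
tcp_rot: [-0.132, 0.894, 0.039, 0.426]
wrist_force: [-4.8, -5.2, -2.5]
gripper_width: 87.9
```

```bash
python3 - <<'E'
from lens import *
p,R,s=show();np.savez('wp12.npz',p=p,R=R);grab('scene','scene12');grab('wrist','w12')
b0=lens('scene0')[3]
r=lens('scene12');print(r[2].round(1),'theta',round(r[3]-b0,3)); print(R[2].round(3))
a=cv2.imread('pics/scene12.png')[140:230,225:315];cv2.imwrite('pics/scene12c.png',cv2.resize(a,None,fx=6,fy=6,interpolation=cv2.INTER_CUBIC))
C7,_=ringat(.6,0)
from ov import *
overlay('w12','wp12.npz',C7,.73,(0,200,140,300),4,'pics/ov12.png')
tip=p-50*R[:,0];print('ringframe',(pose(.6,.73).T@(tip-C7)).round(1))
E
```

```text
t 16.3 p [716.8 -70.2 185. ] slant 37.0 yaw 0.345 roll y.z -0.203 q [-0.04  0.61  0.35  2.07  4.16  0.71  2.21] F [-4.8 -5.2 -2.5]
[555.9  35.7  95. ] theta 0.587
[ 0.772 -0.203 -0.602]
ringframe [ 9.6  8.7 23.9]
```

View pics/ov12.png

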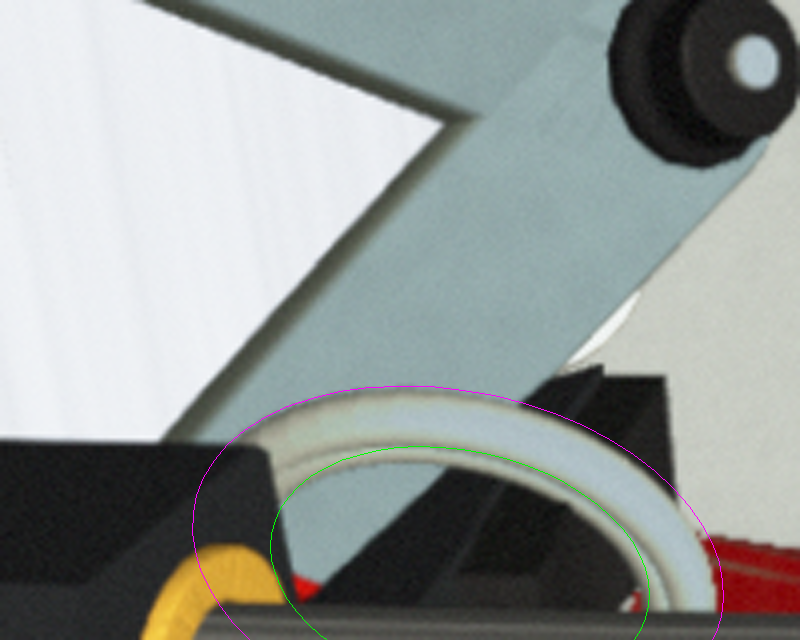

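View pics/scene12c.png

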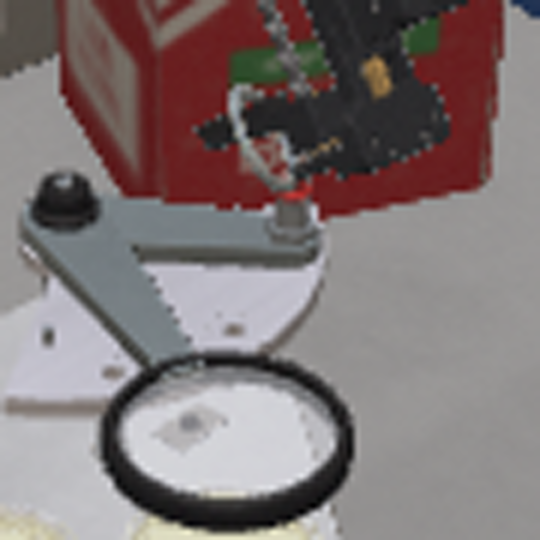

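Request:
apply_moves([
  [[0,0,0,0,0,0,88],[0,0,0,0,0,0,88]],
])

```text
time_s: 16.65
tcp_pos: [716.8, -70.2, 185.0]
tcp_rot: [-0.132, 0.894, 0.039, 0.426]
wrist_force: [-5.3, -5.4, -2.7]
gripper_width: 88.2
```

```bash
python3 - <<'E'
from lens import *
p,R,s=show();print(s['effort'],s['wrist_torque'],s['wrist_force'])
E
```

```text
t 16.65 p [716.8 -70.2 185. ] slant 37.1 yaw 0.345 roll y.z -0.203 q [-0.04  0.61  0.35  2.07  4.16  0.71  2.21] F [-5.3 -5.4 -2.7]
[ -3.91604036 -53.08944225   1.9483868  -20.22157967  -2.05320194
   4.87271637  -0.32856004] [-1.27884625  1.77358876 -0.24094991] [-5.29391781 -5.42986613 -2.72367765]
```

```bash
python3 - <<'E'
from lens import *
p,R,s=cur();q=np.array(s['qpos'])
print([x.round(0) for x in fk(q,L,True)[2]], fk(q,L)[0]-p)
grab('side','side13');
a=cv2.imread('pics/scene12.png')[60:300,160:480];cv2.imwrite('pics/s12d.png',cv2.resize(a,None,fx=2.5,fy=2.5,interpolation=cv2.INTER_CUBIC))
a=cv2.imread('pics/side13.png')[60:260,150:400];cv2.imwrite('pics/side13d.png',cv2.resize(a,None,fx=3,fy=3,interpolation=cv2.INTER_CUBIC))
E
```

```text
[array([  3., -26., 350.]), array([285., -31., 765.]), array([ 471., -155.,  384.]), array([716., -68., 184.])] [-0.57131868  2.56085924 -1.27367805]
```

View pics/s12d.png

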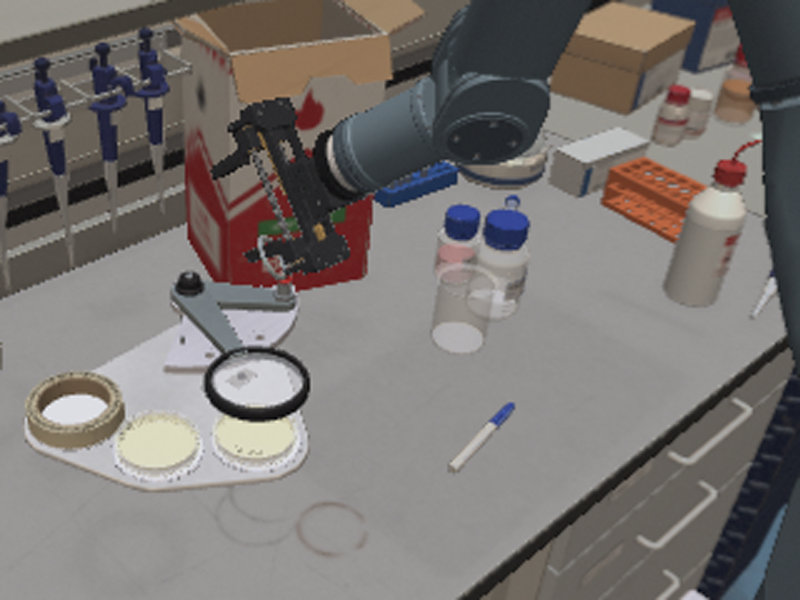

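View pics/side13d.png

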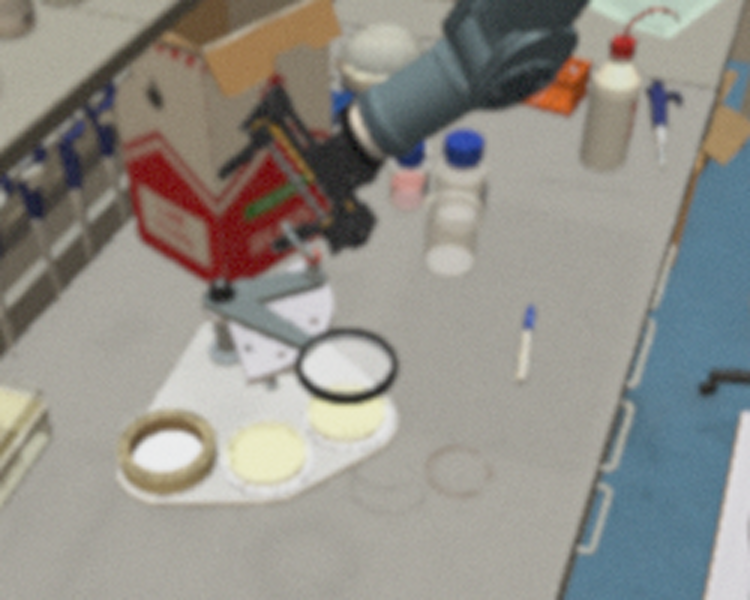

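```bash
python3 - <<'E'
from lens import *
p,R,s=cur()
C7,yw=ringat(.59,0); A=np.column_stack([[np.cos(yw),np.sin(yw),0],[-np.sin(yw),np.cos(yw),0],[0,0,1]])
pin=piv-110*A[:,0]
for v in [(-93,37,-64),(-93,-37,-64),(-61,9,-40),(-61,-9,-40),(-61,9,-64),(-61,-9,-64),(-52,9,0),(-52,-9,0),(-44,9,0),(-44,-9,0)]:
    X=p+R@np.array(v,float); print(v,'arm frame fwd,left from pin, z',((X-pin)@A).round(1), 'ring(up,right,axis)',(pose(.6,yw).T@(X-C7)).round(1))
E
```

```text
(-93, 37, -64) arm frame fwd,left from pin, z [-46.   -2.4 144.3] ring(up,right,axis) [-40.3   2.4 -45.2]
(-93, -37, -64) arm frame fwd,left from pin, z [ -9.3  60.  159.3] ring(up,right,axis) [ -7.1 -60.  -23.3]
(-61, 9, -40) arm frame fwd,left from pin, z [ 1.000e-01 -2.000e-01  1.602e+02] ring(up,right,axis) [ -1.1   0.2 -16.1]
(-61, -9, -40) arm frame fwd,left from pin, z [  9.   15.  163.9] ring(up,right,axis) [  7.  -15.  -10.8]
(-61, 9, -64) arm frame fwd,left from pin, z [-17.8   6.8 174.7] ring(up,right,axis) [  0.8  -6.8 -39. ]
(-61, -9, -64) arm frame fwd,left from pin, z [ -8.8  22.  178.3] ring(up,right,axis) [  8.8 -22.  -33.7]
(-52, 9, 0) arm frame fwd,left from pin, z [ 33.8 -16.  143.1] ring(up,right,axis) [ 3.8 16.  21.4]
(-52, -9, 0) arm frame fwd,left from pin, z [ 42.8  -0.8 146.7] ring(up,right,axis) [11.9  0.8 26.7]
(-44, 9, 0) arm frame fwd,left from pin, z [ 37.4 -19.6 149.2] ring(up,right,axis) [10.9 19.6 20.9]
(-44, -9, 0) arm frame fwd,left from pin, z [ 46.4  -4.4 152.9] ring(up,right,axis) [19.   4.4 26.2]
```

Request:
apply_moves([
  [[-1.5,0.4,1.2,0,0,0,88],[-1.5,0.4,1.2,0,0,0,88]],
])

```text
time_s: 16.95
tcp_pos: [717.6, -69.5, 184.0]
tcp_rot: [-0.133, 0.894, 0.04, 0.427]
wrist_force: [-4.5, -4.0, -2.3]
gripper_width: 88.0
```

```bash
python3 - <<'E'
from lens import *
p,R,s=show();print(np.round(s['effort'],1),s['wrist_torque'].round(2) if hasattr(s['wrist_torque'],'round') else s['wrist_torque'])
E
```

```text
t 16.95 p [717.6 -69.5 184. ] slant 36.9 yaw 0.346 roll y.z -0.203 q [-0.04  0.61  0.35  2.07  4.16  0.71  2.21] F [-4.5 -4.  -2.3]
[ -3.2 -51.7   2.5 -18.9  -1.8   4.3  -0.2] [-1.07  1.44 -0.23]
```

```bash
python3 - <<'E'
from lens import *
from ov import ringpts
p,R,s=cur();np.savez('wp13.npz',p=p,R=R)
C7,yw=ringat(.59,0)
for r in (17,28):
  X=(ringpts(C7,yw,r,13)-p)@R; print(X.round(0).tolist())
pin=piv-110*np.array([np.cos(yw),np.sin(yw),0])
for z in (100,131,140): print(z,((pin+[0,0,z]-p)@R).round(0))
print('hub',((piv+[0,0,119]-p)@R).round(0))
f=lambda v:wproj('wp13.npz',p+R@np.array(v,float)).round(0)[0]
for v in [(-93,-37,-64),(-60,-37,-64),(-61,-9,-40),(-75,-20,-64),(-93,-20,-50)]: print(v,f(v))
grab('wrist','w13');grab('scene','scene13')
b0=lens('scene0')[3];r=lens('scene13');print(r[2].round(1),'theta',round(r[3]-b0,3))
E
```

```text
[[-46.0, -4.0, -28.0], [-44.0, 4.0, -25.0], [-47.0, 12.0, -23.0], [-53.0, 18.0, -21.0], [-62.0, 20.0, -21.0], [-70.0, 18.0, -23.0], [-76.0, 11.0, -25.0], [-78.0, 3.0, -28.0], [-75.0, -5.0, -30.0], [-68.0, -11.0, -31.0], [-60.0, -12.0, -31.0], [-52.0, -10.0, -30.0], [-46.0, -4.0, -28.0]]
[[-36.0, -9.0, -28.0], [-33.0, 5.0, -24.0], [-37.0, 18.0, -20.0], [-48.0, 27.0, -18.0], [-62.0, 30.0, -18.0], [-76.0, 26.0, -20.0], [-86.0, 16.0, -24.0], [-89.0, 3.0, -29.0], [-84.0, -10.0, -32.0], [-73.0, -20.0, -34.0], [-59.0, -23.0, -34.0], [-46.0, -19.0, -32.0], [-36.0, -9.0, -28.0]]
100 [-107.   21.   -5.]
131 [-83.  15. -24.]
140 [-76.  13. -30.]
hub [-43. -37.  65.]
(-93, -37, -64) [-58. 231.]
(-60, -37, -64) [ 43. 233.]
(-61, -9, -40) [ 93. 276.]
(-75, -20, -64) [  8. 284.]
(-93, -20, -50) [-11. 261.]
[555.9  36.8  95. ] theta 0.581
```

View pics/w13.png

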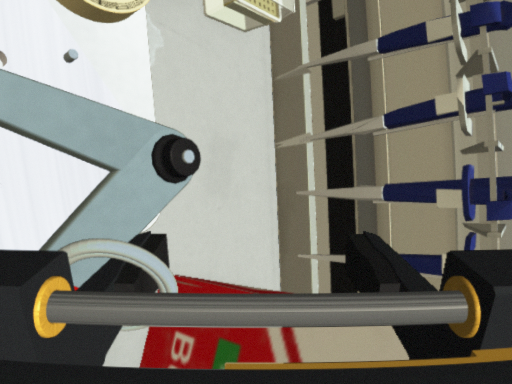

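```bash
python3 - <<'E'
from lens import *
from ov import *
im=[]
for th,l in ((.585,0),(.585,4),(.585,9)):
    C7,yw=ringat(th,l);overlay('w13','wp13.npz',C7,yw,(30,190,225,300),5,'pics/t.png');im.append(cv2.imread('pics/t.png'))
h=np.vstack(im);h=cv2.resize(h,None,fx=.53,fy=.53);cv2.imwrite('pics/ov13.png',h);print(h.shape)
im=[]
for th,l in ((.585,0),(.585,4),(.585,9)):
    C7,yw=ringat(th,l);overlay('scene13',None,C7,yw,(240,290,145,195),7,'pics/t.png');im.append(cv2.imread('pics/t.png'))
h=np.hstack(im);h=cv2.resize(h,None,fx=.75,fy=.75);cv2.imwrite('pics/ov13s.png',h);print(h.shape)
E
```

```text
(596, 424, 3)
(262, 788, 3)
```

View pics/ov13.png

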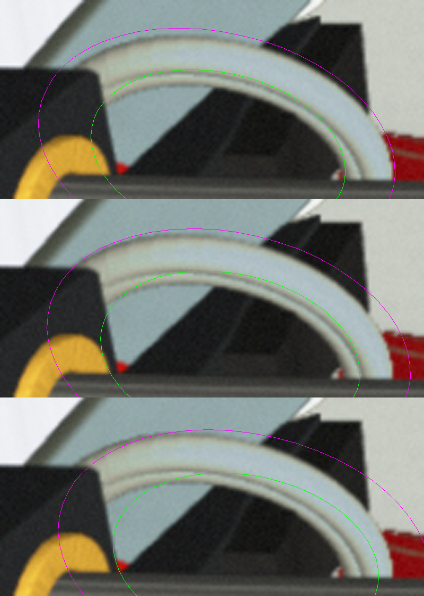

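View pics/ov13s.png

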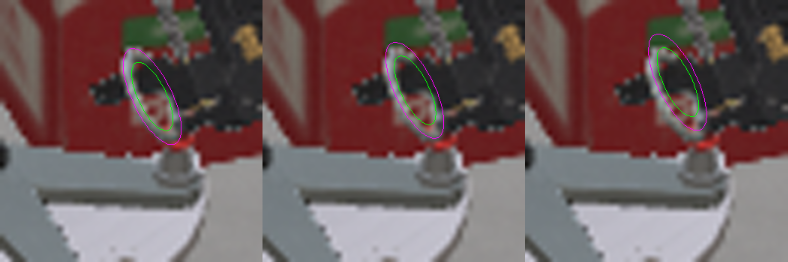

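Request:
apply_moves([
  [[-1.5,1,0,0,0,0,88],[-3,2,0,0,0,0,88],[-5,3,0,0,0,0,88],[-5,3,0,0,0,0,88]],
])

```text
time_s: 17.55
tcp_pos: [714.6, -69.2, 178.5]
tcp_rot: [-0.134, 0.894, 0.041, 0.426]
wrist_force: [-0.4, 0.4, 0.2]
gripper_width: 87.9
```

```bash
python3 - <<'E'
from lens import *
q=np.load('wp13.npz');p,R,s=show();print('moved tool',(q['R'].T@(p-q['p'])).round(1));grab('scene','scene14')
b0=lens('scene0')[3];r=lens('scene14');print(r[2].round(1),'theta',round(r[3]-b0,3))
E
```

```text
t 17.55 p [714.6 -69.2 178.5] slant 37.0 yaw 0.352 roll y.z -0.205 q [-0.04  0.62  0.35  2.07  4.15  0.72  2.22] F [-0.4  0.4  0.2]
moved tool [-6.2  0.3  1.1]
[555.9  36.8  95. ] theta 0.581
```

Request:
apply_moves([
  [[-1,1,-6,0,0,0,88],[-2,1,-14,0,0,0,88],[-2,1,-22,0,0,0,88]],
])

```text
time_s: 17.98
tcp_pos: [695.9, -77.2, 189.8]
tcp_rot: [-0.134, 0.894, 0.04, 0.425]
wrist_force: [0.9, 1.0, 0.3]
gripper_width: 88.0
```

Request:
apply_moves([
  [[0,0,-10,0,0,0,88],[0,0,-25,0,0,0,88],[0,0,-40,0,0,0,88],[0,0,-55,0,0,0,88],[0,0,-55,0,0,0,88]],
])

```text
time_s: 18.6
tcp_pos: [654.8, -92.8, 223.7]
tcp_rot: [-0.133, 0.894, 0.04, 0.426]
wrist_force: [0.4, -0.3, 0.1]
gripper_width: 88.2
```

```bash
python3 - <<'E'
from lens import *
from ov import *
p,R,s=show();np.savez('wp15.npz',p=p,R=R);grab('scene','scene15');grab('wrist','w15')
b0=lens('scene0')[3];r=lens('scene15');print(r[2].round(1),'theta',round(r[3]-b0,3))
C7,yw=ringat(.6,0);overlay('w15','wp15.npz',C7,yw,(30,190,190,300),5,'pics/ov15.png')
C7,yw=ringat(.59,0);overlay('scene15',None,C7,yw,(215,295,140,210),8,'pics/ov15s.png')
E
```

```text
t 18.6 p [654.8 -92.8 223.7] slant 37.0 yaw 0.348 roll y.z -0.205 q [0.01 0.47 0.38 2.18 4.29 0.73 2.17] F [ 0.4 -0.3  0.1]
[555.9  36.8  95. ] theta 0.581
```

View pics/ov15.png

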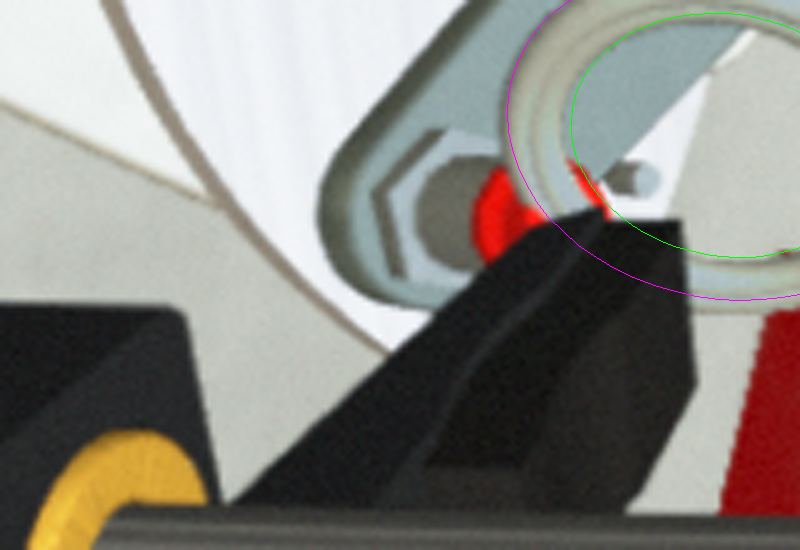

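View pics/ov15s.png

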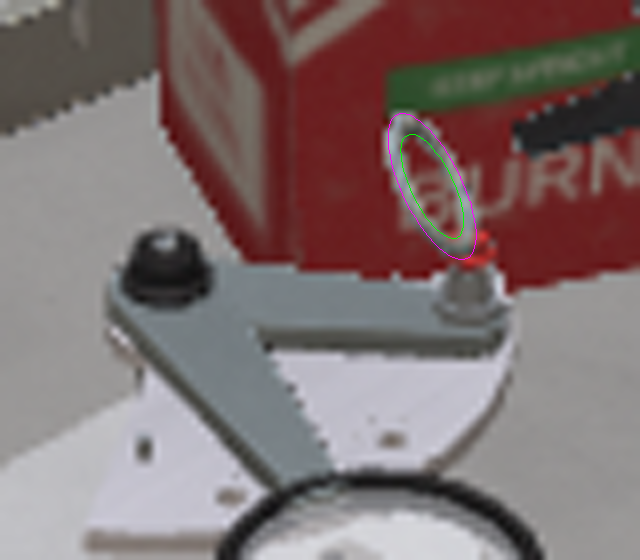

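```bash
python3 - <<'E'
from go import *
p,R,s=cur()
plan([(p+np.array(v),R) for v in ([-15,-15,25],[-20,-25,60],[-30,-30,100])])
E
```

```text
t 18.7 p [655.5 -91.8 222.9] slant 37.0 yaw 0.35 roll y.z -0.205 q [0.01 0.47 0.38 2.18 4.29 0.73 2.17] F [ 0.3  0.1 -0.1]
[10.4, 6.5, -30.4, 0.0, 0.0, 0.0, 88] dp 33.0 da 0.0 err [0. 0.] q [0.04 0.41 0.4  2.18 4.4  0.73 2.1 ]
[34.6, 8.0, -58.0, 0.0, 0.0, 0.0, 88] dp 37.0 da 0.0 err [11.39  0.09] q [0.04 0.33 0.42 2.16 4.45 0.71 1.97]
[59.4, 2.7, -90.9, 0.0, 0.0, 0.0, 88] dp 42.0 da 0.0 err [34.93  0.24] q [0.04 0.25 0.45 2.15 4.45 0.7  1.82]
```

```bash
python3 - <<'E'
from go import *
p,R,s=cur()
plan([(p+np.array(v)*k,Rz(-.3*k)@R) for k,v in ((.25,[-30,0,100]),(.5,[-30,0,100]),(.75,[-30,0,100]),(1,[-30,0,100]))])
E
```

```text
t 18.7 p [655.5 -91.8 222.9] slant 37.0 yaw 0.35 roll y.z -0.205 q [0.01 0.47 0.38 2.18 4.29 0.73 2.17] F [ 0.3  0.1 -0.1]
[14.5, -6.5, -20.7, -3.3, 0.9, 2.6, 88] dp 26.0 da 4.3 err [0. 0.] q [-0.03  0.39  0.39  2.21  4.25  0.64  2.14]
[29.1, -13.0, -41.4, -6.6, 1.8, 5.2, 88] dp 26.0 da 4.3 err [0. 0.] q [-0.08  0.3   0.39  2.24  4.2   0.53  2.1 ]
[43.6, -19.6, -62.0, -9.9, 2.6, 7.8, 88] dp 26.0 da 4.3 err [0. 0.] q [-0.13  0.22  0.39  2.25  4.15  0.42  2.08]
[58.1, -26.1, -82.7, -13.3, 3.5, 10.4, 88] dp 26.0 da 4.3 err [0. 0.] q [-0.18  0.14  0.38  2.26  4.08  0.29  2.07]
```

Request:
apply_moves([
  [[14.5,-6.5,-20.5,-3.3,0.9,2.6,88],[29,-13,-41.5,-6.6,1.8,5.2,88],[43.5,-19.5,-62,-9.9,2.6,7.8,88],[43.5,-19.5,-62,-9.9,2.6,7.8,88]],
])

```text
time_s: 19.2
tcp_pos: [633.4, -90.3, 299.4]
tcp_rot: [-0.087, 0.893, -0.059, 0.438]
wrist_force: [-0.7, 0.1, -0.4]
gripper_width: 87.8
```

```bash
python3 - <<'E'
from lens import *
from ov import *
p,R,s=show();np.savez('wp16.npz',p=p,R=R);grab('scene','scene16');grab('side','side16');grab('wrist','w16')
b0=lens('scene0')[3];r=lens('scene16');print(r[2].round(1),'theta',round(r[3]-b0,3))
im=[]
for l in (0,10):
    C7,yw=ringat(.59,l);overlay('w16','wp16.npz',C7,yw,(60,260,150,300),2,'pics/t.png');im.append(cv2.imread('pics/t.png'))
cv2.imwrite('pics/ov16.png',np.hstack(im))
a=cv2.imread('pics/scene16.png')[140:260,165:315];cv2.imwrite('pics/scene16c.png',cv2.resize(a,None,fx=5,fy=5,interpolation=cv2.INTER_CUBIC))
E
```

```text
t 19.2 p [633.4 -90.3 299.4] slant 36.9 yaw 0.129 roll y.z -0.206 q [-0.14  0.22  0.39  2.26  4.14  0.42  2.08] F [-0.7  0.1 -0.4]
[555.9  36.8  95. ] theta 0.581
```

View pics/ov16.png

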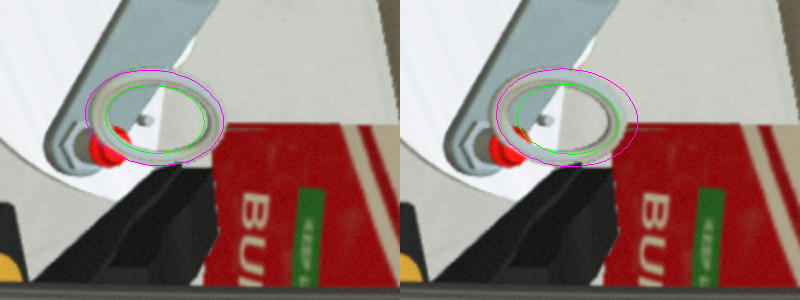

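View pics/scene16c.png

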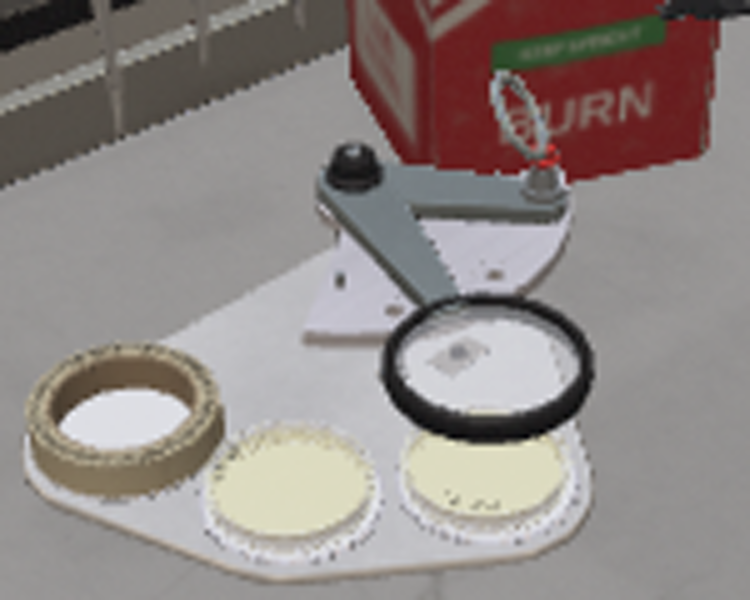

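View pics/w16.png

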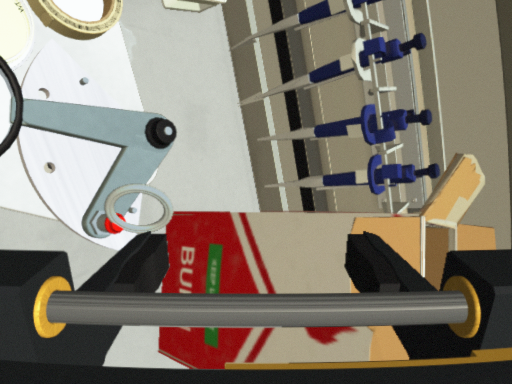

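```bash
python3 - <<'E'
from lens import *
from ov import *
ims=[]
for tag,th in (('scene0',0),('scene16',.59)):
    C7,yw=ringat(th,0);P=ringpts(C7,yw,28,200);uv=proj('scene',P);pin=piv-110*np.array([np.cos(yw),np.sin(yw),0])
    print(tag,'ring v range',uv[:,1].min().round(1),uv[:,1].max().round(1),'u',uv[:,0].min().round(1),uv[:,0].max().round(1),'collar',proj('scene',pin+[0,0,131]).round(1),'armtop',proj('scene',pin+[0,0,100]).round(1))
    c=proj('scene',pin+[0,0,120])[0].astype(int)
    a=np.load(tag+'.npz')['p'][c[1]-30:c[1]+20,c[0]-25:c[0]+25,::-1];ims.append(cv2.resize(a,None,fx=8,fy=8,interpolation=cv2.INTER_NEAREST)); print('origin',c-[25,30])
cv2.imwrite('pics/cmp.png',np.hstack(ims))
C7,yw=ringat(.59,10);print('lift10',proj('scene',ringpts(C7,yw,28,200))[:,1].min())
E
```

```text
scene0 ring v range 162.5 183.0 u 252.1 268.3 collar [[264.1 181.1]] armtop [[263.8 190.3]]
origin [238 154]
scene16 ring v range 153.7 172.0 u 263.0 274.0 collar [[273.3 169.5]] armtop [[272.9 178.5]]
origin [248 142]
lift10 150.60865307339094
```

View pics/cmp.png

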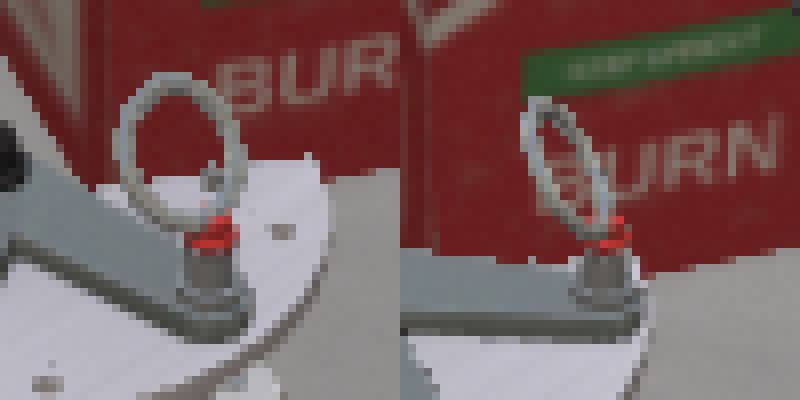

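```bash
python3 - <<'E'
from lens import *
from ov import *
T=np.array(imaging.get_calibration('wrist')['tool_from_camera'])
def cloud(tag,wp,th):
    d=np.load(tag+'.npz')['d'];C7,yw=ringat(th,0);X=[]
    for v in range(384):
        for u in range(512):
            if d[v,u]>0 and (u,v) in S: 
                pass
    return
def samp(tag,wp,th,lifts=(0,)):
    d=np.load(tag+'.npz')['d'];q=np.load(wp);C7,yw=ringat(th,0);f=np.array([np.cos(yw),np.sin(yw),0])
    uv=wproj(wp,ringpts(C7,yw,24,200)); u0,v0=np.floor(uv.min(0)-8).astype(int);u1,v1=np.ceil(uv.max(0)+8).astype(int)
    u0=max(u0,0)
    out=[]
    for v in range(v0,min(v1,384)):
        for u in range(u0,u1):
            if d[v,u]>0:
                o,r=wray(wp,u,v); out.append(o+r*d[v,u])
    X=np.array(out); L_=(pose(.6,yw).T@(X-C7).T).T; rad=np.hypot(L_[:,0],L_[:,1]);m=(abs(L_[:,2])<14)&(rad<34)&(rad>12)&(X[:,2]>140)
    Y=X[m];pl=(Y-piv)@f; print(tag,th,'n',m.sum(),'z98',np.percentile(Y[:,2],[90,98,100]).round(1),'axis offset mean',L_[m,2].mean().round(2),'axis by top', L_[m&(L_[:,0]>5),2].mean().round(2),'up-range',np.percentile(L_[m,0],[1,99]).round(1),'right',np.percentile(L_[m,1],[1,99]).round(1))
samp('w1','wp1.npz',0);samp('w2','wp2.npz',0);samp('w3','wp3.npz',0);samp('w6','wp6.npz',0)
for th in(.58,.6):samp('w15','wp15.npz',th);samp('w16','wp16.npz',th)
E
```

```text
Traceback (most recent call last):
  File "h.py", line 33, in wray
    q=np.load(wp);c=imaging.get_calibration('wrist');T=np.array(c['tool_from_camera'])
                    ~~~~~~~~~~~~~~~~~~~~~~~^^^^^^^^^
ValueError: time passes only in moves, steps and waits
```

```bash
python3 - <<'E'
from lens import *
from ov import *
c=imaging.get_calibration('wrist');T=np.array(c['tool_from_camera']);K=np.array(c['K']);dc=np.array(c['dist_coeffs'])
v,u=np.mgrid[0:384,0:512];n=cv2.undistortPoints(np.stack([u.ravel(),v.ravel()],1).astype(float)[:,None],K,dc)[:,0];n=np.c_[n,np.ones(len(n))]
def samp(tag,wp,th):
    d=np.load(tag+'.npz')['d'].ravel();q=np.load(wp);C7,yw=ringat(th,0)
    X=(n*d[:,None])@(q['R']@T[:3,:3]).T+q['R']@T[:3,3]+q['p'];X=X[d>0]
    l=(X-C7)@pose(.6,yw);rad=np.hypot(l[:,0],l[:,1]);m=(abs(l[:,2])<12)&(rad<36)&(rad>12)&(X[:,2]>140)
    Y=X[m]; print(tag,th,'n',m.sum(),'z',np.percentile(Y[:,2],[90,98,100]).round(1),'axis',np.median(l[m,2]).round(2),'up',np.percentile(l[m,0],[1,99]).round(1),'right',np.percentile(l[m,1],[1,99]).round(1))
samp('w1','wp1.npz',0);samp('w2','wp2.npz',0);samp('w3','wp3.npz',0);samp('w6','wp6.npz',0)
for th in(.58,.59,.6):samp('w15','wp15.npz',th);samp('w16','wp16.npz',th)
E
```

```text
w1 0 n 812 z [173.4 175.2 176.3] axis -3.1 up [-16.7  26.8] right [-27.3  26.5]
w2 0 n 1326 z [174.6 175.7 176.8] axis -3.15 up [-16.2  27.4] right [-26.7   3.8]
w3 0 n 2179 z [173.5 175.4 176.2] axis -3.19 up [-15.8  26.9] right [-26.9  26.5]
w6 0 n 2757 z [185.  187.1 188.3] axis -10.76 up [-9.4 35.2] right [-27.3  26. ]
w15 0.58 n 1946 z [174.  175.8 176.6] axis -4.27 up [-17.   26.7] right [-26.3  26.6]
w16 0.58 n 1193 z [176.5 178.  179.4] axis -3.43 up [-16.7  30.1] right [-27.1  26. ]
w15 0.59 n 1946 z [174.  175.8 176.6] axis -4.27 up [-16.9  26.7] right [-27.3  25.6]
w16 0.59 n 1193 z [176.5 178.  179.4] axis -3.42 up [-16.7  30.1] right [-28.  25.]
w15 0.6 n 1946 z [174.  175.8 176.6] axis -4.24 up [-16.8  26.7] right [-28.3  24.6]
w16 0.6 n 1193 z [176.5 178.  179.4] axis -3.37 up [-16.7  30.1] right [-28.9  24.1]
```

```bash
python3 - <<'E'
from lens import *
from ov import *
c=imaging.get_calibration('wrist');T=np.array(c['tool_from_camera']);K=np.array(c['K']);dc=np.array(c['dist_coeffs'])
v,u=np.mgrid[0:384,0:512];n=cv2.undistortPoints(np.stack([u.ravel(),v.ravel()],1).astype(float)[:,None],K,dc)[:,0];n=np.c_[n,np.ones(len(n))]
def samp(tag,wp,th):
    d=np.load(tag+'.npz')['d'].ravel();q=np.load(wp);C7,yw=ringat(th,0)
    X=(n*d[:,None])@(q['R']@T[:3,:3]).T+q['R']@T[:3,3]+q['p'];X=X[d>0]
    l=(X-C7)@pose(.6,yw);rad=np.hypot(l[:,0],l[:,1]);m=(abs(l[:,2])<12)&(rad<36)&(rad>12)&(X[:,2]>140)
    Y=X[m]; 
    f=np.array([np.cos(yw),np.sin(yw),0]);P=(X-piv);a=P@f;b=P@np.array([-f[1],f[0],0]);tail=(a<-25)&(a>-85)&(abs(b)<9)&(X[:,2]>90)&(X[:,2]<110)
    print(tag,th,'n',m.sum(),'z',np.percentile(Y[:,2],[90,98,100]).round(1),'up',np.percentile(l[m,0],[1,99]).round(1),'right',np.percentile(l[m,1],[1,99]).round(1),'arm top z',np.median(X[tail,2]).round(2),tail.sum())
p,R,s=show();np.savez('wp17.npz',p=p,R=R);grab('wrist','w17')
samp('w1','wp1.npz',0);samp('w3','wp3.npz',0);samp('w6','wp6.npz',0)
for t in ('15','16','17'): samp('w'+t,f'wp{t}.npz',.59)
E
```

```text
t 19.35 p [632.9 -91.9 296.5] slant 37.2 yaw 0.127 roll y.z -0.205 q [-0.13  0.23  0.39  2.26  4.14  0.42  2.08] F [-0.5 -0.1 -0.6]
w1 0 n 812 z [173.4 175.2 176.3] up [-16.7  26.8] right [-27.3  26.5] arm top z 100.39 432
w3 0 n 2179 z [173.5 175.4 176.2] up [-15.8  26.9] right [-26.9  26.5] arm top z 100.62 947
w6 0 n 2757 z [185.  187.1 188.3] up [-9.4 35.2] right [-27.3  26. ] arm top z 100.63 1495
w15 0.59 n 1946 z [174.  175.8 176.6] up [-16.9  26.7] right [-27.3  25.6] arm top z 101.11 880
w16 0.59 n 1193 z [176.5 178.  179.4] up [-16.7  30.1] right [-28.  25.] arm top z 103.19 760
w17 0.59 n 1093 z [174.2 175.7 177. ] up [-16.3  27.4] right [-27.7  25.5] arm top z 100.64 773
```

```bash
python3 - <<'E'
from h import *
p,R,s=show();print(np.abs(s['joint_velocities']).max())
print(order.finish_job())
E
```

```text
t 19.4 p [632.8 -92.2 296.3] slant 37.2 yaw 0.127 roll y.z -0.205 q [-0.13  0.23  0.39  2.26  4.14  0.42  2.08] F [-0.8 -0.  -0.6]
0.004667453131900881
the job is handed in; nothing more can be done
None
```

I hooked one fingertip through the pull ring and lifted the pin about 12 mm. I swung the arm one hole, to about +0.6 rad, so the lens stands over the near plate. The tape is on the far pad. I then lowered the pin, slid the finger back out and handed the job in at about 19.4 s. The hand-in reported no verdict.

Last checks:
- **Pin:** the ring top stands 75.1 mm above the arm top. It read 74.8 mm at the start and about 86.5 mm when lifted, so the pin is home to within the few tenths of a millimetre I can measure.
- **Lens:** its centre measured (556, 37) against the plate at (556, 36) in the same camera, within about 1 mm. The measurement carries a few millimetres of uncertainty.
- **Robot:** clear of everything, with a wrist force below 1 N and the joints at rest. By eye, the plates, tape, beaker and marker had not moved in the last pictures. The dye bottle was outside those close-ups, and I did not measure any of these positions.

Two things disagreed:
- **Arm angle:** the lens picture gave 0.581 rad where 0.60 was expected. I put this down to play in the hole plus camera error.
- **Lowering:** the finger rubbed on the inside of the ring, and the tool sat 2–3 mm off its command until I centred it. The force then fell to zero.

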